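# Mark two faces of a plaster slab at the stop bar

## Robot

A 7-joint arm with a two-finger parallel gripper is mounted at the origin on a cart in front of the work surface, level with it; the furniture and walls round the work are solid. World frame = base frame: x ahead of the robot, y to its left, z up, the work surface at z = 0. Lengths are in m, angles in rad, forces in N, time in s.
With the tool pointing down it reaches from about 0.35 to 0.9 m from the base axis. Payload 8.1 kg.
Tool frame: the origin (TCP) lies at the very end of the fingers, on their centre line; the grasp point (between the pads) lies 19 mm behind it; z points along the fingers, y is the direction in which the jaws open and shut (so a half turn about z gives the same grasp; the last joint's range is limited). The gripper opens to 92 mm and grips with 3 to 60 N. Pads are 19 mm wide; open, the fingers measure 130 mm over their backs; the gripper's body (75 mm by 190 mm) begins 47 mm behind the grasp point.
Start: joints at [-1.26, 0.434, 0.025, 1.573, -0.012, 1.134, -0.075], TCP at [0.251, 0.572, 0.227] pointing down, gripper open.
Joint ranges: [-2.62, 2.62], [-0.44, 2.09], [-1.27, 1.32], [0.08, 2.57], [-1.32, 4.46], [0.12, 2], [-2.74, 2.74]. Speed limits (rad/s): [2.22, 2.22, 3.01, 3.01, 3.14, 3.14, 3.14].

## Interface

Orientations are given as a rotation vector (axis times angle).
In Python, from cell import observe, get_image, sign_off gives the robot as it stands.
- The arm moves only by the tool arm_command, never from a script. Its argument "deltas" is a list of rows, each an object with "xyz": the shift along the tool's x, y, z in cm, a list of three; "turn": the turn about the tool's z in degrees; "jaw": the closure in counts, from 0 (fully open) to 255 (shut). A call has 1 to 5 rows; each row is the pose to reach, as a shift and turn from the pose measured when the call began, along the tool's axes at that moment; what a row does not reach only later rows make up. A row lasts 1/12 s, in which the tool goes at most 41.7 mm and 7.16 degrees, less where a joint would pass 70% of its speed; a pose out of reach is approached as far as the arm can. A call with a gripper value outside its range is refused whole. The fingers move at their own pace and stop on an object; "force" is the grip in N (left out, the last holds). Time passes only in rows, so rows that repeat a pose let the fingers close. It gives the time, the measured TCP pose, the force and the opening at its end, in the units of the state.
- observe(): the state, without advancing time (a new reading comes with each control period).
- get_image(name): name is "scene" or "top"; returns a dict with "frame" (420x560x3 uint8, red, green, blue), "depth" (420x560 float32, m along the optical axis (not along the pixel's ray), 0 where there is no reading), "camera_matrix" (3x3 intrinsics, pixels), "cam_to_world" (4x4, takes a point from camera to world coordinates). Camera axes: x right, y up, looking along -z (the intrinsics and any distortion apply to the point x, -y, -z); pixel columns grow to the right and rows downward; lengths in m; the calibration is good to about 2 mm. A picture is of the moment at which its call begins.
- sign_off(): hands the job in, once; it reports no verdict.
The state is a dict: "clock": time; "joints": joint angles; "dq": joint speeds; "joint_efforts": joint torques, N m; "position": TCP position; "ee_rot": TCP orientation; "force": force on the tool from outside, world axes, zero at the start; "ft_torque": the same for the moment, N m; "width": opening from 0.0 (shut) to 1.0 (fully open).
Only numpy, scipy, OpenCV 4.12 (cv2) and the standard library are available. Lean on these libraries where they do the work, as an engineer would, in place of code of your own. Each camera call takes 0.05 s, during which the arm holds its last target.

## Task

Slide the white plaster slab until its long side with the blue stripe lies flat against the steel stop bar, centred on the bar's red line, and press the yellow spring pedal fully down to bring the marking flap over it. Let the pedal up, turn the slab so that its end with the two blue dots lies flat against the bar, centred too, press the pedal fully down again, and leave the slab there with the pedal up. Keep the slab flat on the table throughout and do not disturb the small banded mould, the mallet or the wooden board.

Things in the scene. Friction and masses are not known exactly. Their poses are not given: they have to be found in the camera images.
- slab: loose white plaster slab, rounded edges, 119 (x) x 74 (y) x 55 (z) mm, 0.5 kg; origin at the centre of its underside, z up. Side faces nearly upright at x = -59.5 and +59, y = -37 and +37 mm. On its top a blue stripe (72 x 7 mm) runs along its -y long side and two blue dots (11 mm) lie near its -x end. At the start the striped side roughly faces the bar
- slab_side (a point): middle of the slab's striped long side face (its -y face), 27 mm above its underside; axes as the slab's
- slab_end (a point): middle of the slab's dotted end face (its -x face), 27 mm above its underside; axes as the slab's
- bar_face (a point): middle of the fixed stop bar's flat front face, 27 mm above the table. x points into the bar (away from the robot), y along the face to the left, z up. Steel block 44 mm wide, 50 mm high, red centre line down its face; with its air cylinder it goes back 110 mm, nowhere wider than 44 mm, so the slab's long side stands free by 37 mm at both ends
- pedal (a joint): angle of the pedal (rad): 0 up, 0.27 fully down at its stop; springs back by itself; about 5 N to start and 9 N at the tread to hold down
- pedal_top (a point): point on top of the pedal's tread, on its middle line, 80 mm from its hinge, 20 mm from its free end. Pedal 100 x 60 mm, yellow with a black ribbed tread, rises toward the robot from its hinge on a foot fixed to the table; x horizontally from free end to hinge when up. At rest the point is about 55 mm above the table, fully down about 34 mm
- mallet: mallet with black head, 251 mm long, lying on the table, a bystander; origin at its underside
- board: flat wooden board 55 x 240 x 26 mm lying on the table, a bystander; origin at the centre of its underside
- flap_tip (a point): free edge of the yellow marking flap, 30 mm wide, hinged on top of the stop bar: stands up (86 mm above the table) while the pedal is up, and swings forward to 60 mm above the table, 14 mm in front of the bar's face, when the pedal is down. Moved by the pedal, not by hand
- cup_mould: small white two-part plaster mould with a black band round it, 92 x 110 x 68 mm, standing to the right behind the stop bar, a bystander; origin at the centre of its underside
Things that resemble listed ones, but are neither listed nor needed, are in the scene too. What is shaped like the slab but pink is not meant. Leave any orange look-alike of the part that bears pedal alone.

How it is judged:
On the way, in this order (a step that is already met when the one before it is completed fails the run):
1. the striped long side lies flat against the bar, centred, with the pedal up (x of slab_side in the frame of bar_face above -0.005 m and y of slab_side in the frame of bar_face between -0.015 and 0.015 m and angle between the y axis of slab and the x axis of bar_face, either way round below 0.08 rad and value of joint pedal below 0.03 rad), for 0.2 s.
2. the pedal is fully down while the striped side is against the bar (x of slab_side in the frame of bar_face above -0.005 m and y of slab_side in the frame of bar_face between -0.015 and 0.015 m and angle between the y axis of slab and the x axis of bar_face, either way round below 0.08 rad and value of joint pedal above 0.245 rad), for 0.15 s.
3. the pedal is up again and the dotted end lies flat against the bar, centred (x of slab_end in the frame of bar_face above -0.005 m and y of slab_end in the frame of bar_face between -0.015 and 0.015 m and angle between the x axis of slab and the x axis of bar_face, either way round below 0.08 rad and value of joint pedal below 0.03 rad), for 0.2 s.
4. the pedal is fully down while the dotted end is against the bar (x of slab_end in the frame of bar_face above -0.005 m and y of slab_end in the frame of bar_face between -0.015 and 0.015 m and angle between the x axis of slab and the x axis of bar_face, either way round below 0.08 rad and value of joint pedal above 0.245 rad), for 0.15 s.
At the end, for the whole second after the job is handed in: the slab lies flat and at rest on the table with the middle of its dotted end within 5 mm of the bar's face and within 15 mm of its red centre line, square to it within 0.08 rad, and the pedal is up (under 0.03 rad) (all of step 3 and height (world z) of slab below 0.006 m and angle between slab's own z axis and vertical below 0.06 rad and linear speed of slab below 0.01 m/s); the robot touches nothing.
It fails at once if the slab is lifted more than 20 mm off the table or tipped by more than 0.35 rad (height (world z) of slab above 0.02 m or angle between slab's own z axis and vertical above 0.35 rad).
It fails at once if the small banded mould is moved more than 25 mm (distance of cup_mould from where it was at the start of the episode above 0.025 m).
It fails at once if the mallet is moved more than 25 mm (distance of mallet from where it was at the start of the episode above 0.025 m).
It fails at once if the flat wooden board is moved more than 25 mm (distance of board from where it was at the start of the episode above 0.025 m).
It also fails if it takes over 72 s, if anything falls off the work surface, if the arm or the gripper's body presses on something with over 40 N, if the wrist force passes 120 N, or if a joint passes its speed limit or range.

## Working session

There is one attempt and no reset: what is moved stays moved. The work goes in short steps, Python scripts to look and compute and a tool call to move; the robot and the scene stay as the last step left them, time stands still between calls to the robot, and variables do not carry over. Pictures are saved under pics/ and viewed, and the job is handed in when it is done.

Besides the shell and the picture viewer there is one more tool, called after "Request:" by a JSON object that holds its "api" and its "payload". arm_command: Moves the arm, as the interface text tells. Its arguments: {"type":"object","properties":{"deltas":{"type":"array","items":{"type":"object","properties":{"xyz":{"type":"array","items":{"type":"number"}},"turn":{"type":"number"},"jaw":{"type":"number"}}}},"force":{"type":"number"}},"required":["deltas"]}

```bash
ls; mkdir -p pics; python3 - <<'E'
from cell import observe,get_image
import cv2,numpy as np
print(observe())
for n in("scene","top"):
    d=get_image(n); cv2.imwrite(f"pics/{n}0.png",d["frame"][:,:,::-1]); np.savez(f"pics/{n}0.npz",**d)
    print(n,d["camera_matrix"],d["cam_to_world"])
E
```

```text
pics
{'clock': 0.0, 'joints': array([-1.25959568,  0.43519064,  0.02494237,  1.57409257, -0.0115763 ,
        1.13399975, -0.0751298 ]), 'dq': array([-0.00071675, -0.00067942,  0.00146478,  0.00172711,  0.00030964,
       -0.0005375 , -0.00201419]), 'joint_efforts': array([ 1.46431194e-03, -6.67862749e+01,  9.85829718e-01, -3.14449668e+01,
       -6.02539815e-02,  4.33138444e-02,  2.06602590e-04]), 'position': array([0.25114581, 0.57176355, 0.22596647]), 'ee_rot': array([-6.45428633e-01, -3.07440195e+00,  2.41317988e-03]), 'force': array([0.45967385, 0.37209948, 0.98370972]), 'ft_torque': array([-0.05153367,  0.01074427,  0.00614756]), 'width': 1.0000459340738805}
scene [[442.87233814   0.         277.17950314]
 [  0.         442.87233814 207.70078852]
 [  0.           0.           1.        ]] [[ 0.6080759   0.60155553 -0.51804889 -0.19548147]
 [-0.7938231   0.45299583 -0.40575813 -0.62563284]
 [-0.00941206  0.65797091  0.75298452  1.17430716]
 [ 0.          0.          0.          1.        ]]
top [[417.21115462   0.         280.4346716 ]
 [  0.         417.21115462 216.13366385]
 [  0.           0.           1.        ]] [[-0.08126157  0.97283253 -0.21677969  0.20696981]
 [-0.9966744  -0.08063659  0.01174204 -0.02017242]
 [-0.00605734  0.21701295  0.97614993  1.64301167]
 [ 0.          0.          0.          1.        ]]
```

View pics/scene0.png

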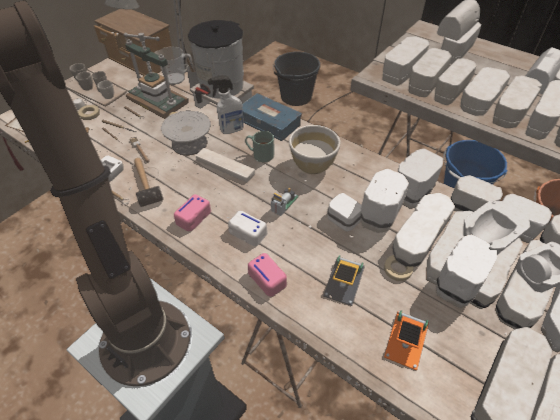

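View pics/top0.png

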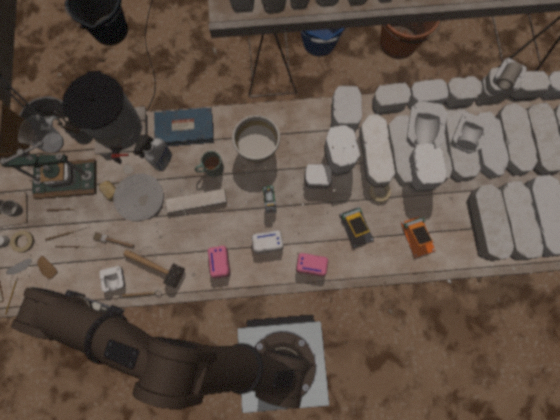

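Candidates for the slab are white at top (267,241) and pink at (218,262) and (312,264); only the white one fits. For the pedal, the yellow one is on a dark foot at (355,226), and the orange look-alike at (420,237) is to be left alone. The bar is at (268,195). I'll confirm with enlarged crops.

```bash
python3 - <<'E'
import cv2,numpy as np
a=cv2.imread("pics/top0.png")[170:290,200:400]; b=cv2.imread("pics/scene0.png")[180:320,210:390]
a=cv2.resize(a,None,fx=4,fy=4,interpolation=cv2.INTER_CUBIC);b=cv2.resize(b,None,fx=4,fy=4,interpolation=cv2.INTER_CUBIC)
cv2.imwrite("pics/ca.png",a);cv2.imwrite("pics/cb.png",b)
E
```

```text
(no output)
```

View pics/ca.png

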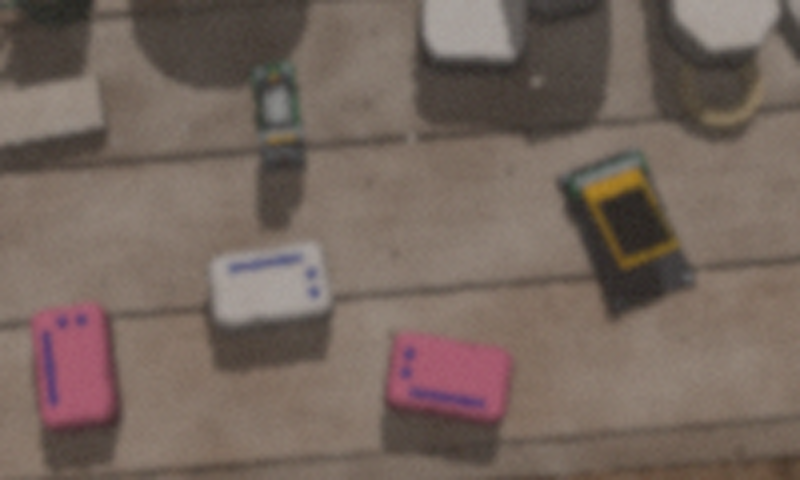

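View pics/cb.png

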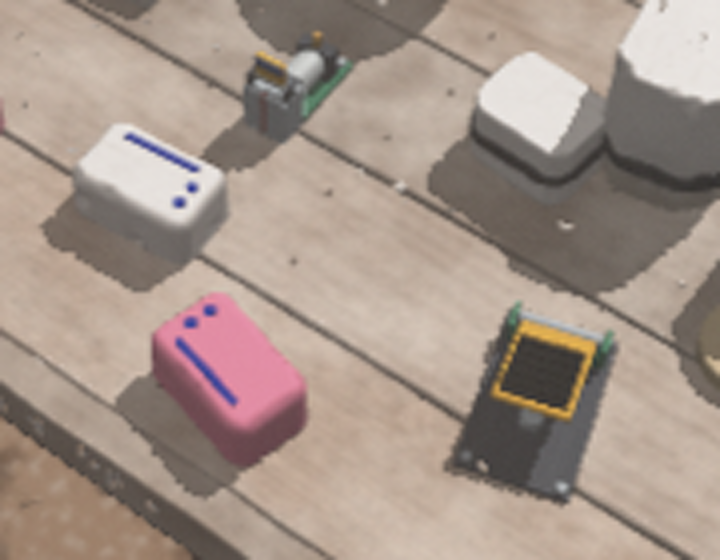

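```bash
cat > h.py <<'E'
import cv2,numpy as np
from cell import observe,get_image
def cloud(d):
    K=d["camera_matrix"];T=d["cam_to_world"];D=d["depth"].astype(float)
    v,u=np.mgrid[:D.shape[0],:D.shape[1]]
    P=np.stack([(u-K[0,2])/K[0,0]*D,-(v-K[1,2])/K[1,1]*D,-D],-1)
    W=P@T[:3,:3].T+T[:3,3]; W[D<=0]=np.nan
    return W
def onplane(d,uv,z):
    K=d["camera_matrix"];T=d["cam_to_world"];uv=np.atleast_2d(uv)
    r=np.c_[(uv[:,0]-K[0,2])/K[0,0],-(uv[:,1]-K[1,2])/K[1,1],-np.ones(len(uv))]@T[:3,:3].T
    return T[:3,3]+r*((z-T[2,3])/r[:,2])[:,None]
def proj(d,P):
    K=d["camera_matrix"];T=d["cam_to_world"];c=(np.atleast_2d(P)-T[:3,3])@T[:3,:3]
    return np.c_[K[0,0]*c[:,0]/-c[:,2]+K[0,2],K[1,1]*-c[:,1]/-c[:,2]+K[1,2]]
def blobs(m,amin=4):
    n,l,s,c=cv2.connectedComponentsWithStats(m.astype(np.uint8)); return [(c[i],s[i,4],l==i) for i in range(1,n) if s[i,4]>=amin]
E
python3 - <<'E'
from h import *
for n in("scene","top"):
    d=dict(np.load(f"pics/{n}0.npz")); W=cloud(d); f=d["frame"].astype(int); hsv=cv2.cvtColor(d["frame"],cv2.COLOR_RGB2HSV)
    blue=(hsv[...,0]>105)&(hsv[...,0]<130)&(hsv[...,1]>100)
    print(n)
    for c,a,m in blobs(blue):
        p=onplane(d,c,.055)[0]; print("blue",c.round(1),a,p.round(4),np.nanmedian(W[m],0).round(3))
    yel=(hsv[...,0]>15)&(hsv[...,0]<30)&(hsv[...,1]>150)&(hsv[...,2]>90)
    for c,a,m in blobs(yel): print("yel",c.round(1),a,np.nanmedian(W[m],0).round(4))
    # slab height mask
    reg=(abs(W[...,0]-.46)<.2)&(abs(W[...,1])<.15)
    for z0 in(.045,):
        for c,a,m in blobs(reg&(W[...,2]>z0)&(W[...,2]<.07),15):
            P=W[m];print("blob",c.round(1),a,np.nanmean(P,0).round(4),P.min(0).round(4),P.max(0).round(4),cv2.minAreaRect(P[:,:2].astype(np.float32)))
E
```

```text
scene
blue [472.8 140.7] 6 [ 1.2986 -0.4152  0.055 ] [ 1.986 -0.319 -0.459]
blue [451.7 160.5] 93 [ 1.1443 -0.3955  0.055 ] [ 1.738 -0.284 -0.453]
blue [477.  149.5] 4 [ 1.2587 -0.4469  0.055 ] [ 1.977 -0.358 -0.499]
blue [496.1 169.2] 173 [ 1.1962 -0.5416  0.055 ] [ 1.849 -0.507 -0.457]
blue [491.6 157.9] 8 [ 1.2459 -0.5072  0.055 ] [ 1.969 -0.446 -0.509]
blue [496.1 166.2] 12 [ 1.2114 -0.5359  0.055 ] [ 1.936 -0.49  -0.519]
blue [494.3 171.3] 6 [ 1.1816 -0.5402  0.055 ] [ 1.918 -0.493 -0.546]
blue [185.6 204.4] 16 [0.3998 0.2346 0.055 ] [0.401 0.234 0.056]
blue [250.  217.8] 17 [0.4858 0.0223 0.055 ] [0.485 0.02  0.056]
blue [257.5 226.5] 4 [ 0.4721 -0.0207  0.055 ] [ 0.473 -0.021  0.053]
blue [262.  257.2] 4 [ 0.3869 -0.1078  0.055 ] [ 0.386 -0.109  0.056]
blue [257.2 260.4] 5 [ 0.369  -0.1034  0.055 ] [ 0.368 -0.105  0.057]
blue [261.  272.4] 25 [ 0.3427 -0.1396  0.055 ] [ 0.341 -0.142  0.056]
yel [349.9 265.6] 56 [ 0.5381 -0.3314  0.0335]
yel [343.4 280.6] 32 [ 0.4644 -0.3512  0.0566]
blob [277.7 201.4] 88 [ 0.5984 -0.0065  0.0549] [ 0.5859 -0.0276  0.0451] [0.6202 0.0168 0.0698
[... 892 characters left out ...]
7.1] 68 [ 0.5388 -0.3219  0.0335]
yel [359.7 233.4] 29 [ 0.4662 -0.3352  0.0572]
blob [270.4 206.5] 64 [ 0.6018 -0.0031  0.0537] [ 0.5888 -0.0246  0.0455] [0.6215 0.0183 0.0674] ((0.6053324341773987, -0.0025683194398880005), (0.03167155385017395, 0.042741045355796814), 3.7287206649780273)
blob [267.  241.4] 539 [0.4649 0.0202 0.0543] [ 0.4264 -0.0395  0.0451] [0.5037 0.0787 0.0654] ((0.4658801257610321, 0.020494021475315094), (0.0731067806482315, 0.11622272431850433), 4.720412254333496)
blob [305.4 263.4] 316 [ 0.3684 -0.1191  0.0541] [ 0.3264 -0.15    0.0456] [ 0.4105 -0.0819  0.0652] ((0.3696213662624359, -0.12232446670532227), (0.07103472203016281, 0.07366393506526947), 76.07364654541016)
```

```bash
python3 - <<'E'
from h import *
np.set_printoptions(suppress=True)
for n,(x0,x1,y0,y1) in(("scene",(255,310,175,225)),("top",(250,290,178,220))):
    d=dict(np.load(f"pics/{n}0.npz")); W=cloud(d)
    reg=(W[...,0]>.56)&(W[...,0]<.74)&(abs(W[...,1])<.07)
    for lo in(.012,.03,):
        bb=[b for b in blobs(reg&(W[...,2]>lo),40)]
        for c,a,m in bb:
            P=W[m].astype(np.float32); print(n,lo,c.round(0),a,cv2.minAreaRect(P[:,:2]),P.min(0),P.max(0))
    face=reg&(W[...,2]>.01)&(W[...,2]<.042)&(W[...,0]<.605)
    P=W[face]; print(n,"face",len(P)); 
    if len(P)>10:
        A=np.c_[P[:,1],np.ones(len(P))]; s=np.linalg.lstsq(A,P[:,0],rcond=None)[0]; r=P[:,0]-A@s; k=abs(r)<.004
        s=np.linalg.lstsq(A[k],P[k,0],rcond=None)[0]; print("x=a*y+b",s,r.std(),k.sum(),P[:,1].min(),P[:,1].max())
    cr=cv2.resize(d["frame"][y0:y1,x0:x1,::-1],None,fx=12,fy=12,interpolation=cv2.INTER_CUBIC)
    cr=cv2.convertScaleAbs(cr,alpha=1.3,beta=15)
    for k in range(x0,x1,5): cv2.putText(cr,str(k),((k-x0)*12,10),0,.35,(0,255,255))
    for k in range(y0,y1,5): cv2.putText(cr,str(k),(0,(k-y0)*12),0,.35,(0,255,255))
    cv2.imwrite(f"pics/bar_{n}.png",cr)
E
```

```text
Traceback (most recent call last):
cv2.error: OpenCV(4.12.0) /io/opencv/modules/imgproc/src/convhull.cpp:143: error: (-215:Assertion failed) total >= 0 && (depth == CV_32F || depth == CV_32S) in function 'convexHull'
```

```bash
python3 - <<'E'
from h import *
np.set_printoptions(suppress=True)
for n,(x0,x1,y0,y1) in(("scene",(255,310,175,225)),("top",(250,290,178,220))):
    d=dict(np.load(f"pics/{n}0.npz")); W=cloud(d)
    reg=(W[...,0]>.56)&(W[...,0]<.74)&(abs(W[...,1])<.07)
    for lo in(.012,.03,):
        bb=[b for b in blobs(reg&(W[...,2]>lo),40)]
        for c,a,m in bb:
            P=W[m].astype(np.float32); print(n,lo,c.round(0),a,cv2.minAreaRect(np.ascontiguousarray(P[:,:2])),P.min(0),P.max(0))
    face=reg&(W[...,2]>.01)&(W[...,2]<.042)&(W[...,0]<.605)
    P=W[face]; print(n,"face",len(P)); 
    if len(P)>10:
        A=np.c_[P[:,1],np.ones(len(P))]; s=np.linalg.lstsq(A,P[:,0],rcond=None)[0]; r=P[:,0]-A@s; k=abs(r)<.004
        s=np.linalg.lstsq(A[k],P[k,0],rcond=None)[0]; print("x=a*y+b",s,r.std(),k.sum(),P[:,1].min(),P[:,1].max())
    cr=cv2.resize(d["frame"][y0:y1,x0:x1,::-1],None,fx=12,fy=12,interpolation=cv2.INTER_CUBIC)
    cr=cv2.convertScaleAbs(cr,alpha=1.3,beta=15)
    for k in range(x0,x1,5): cv2.putText(cr,str(k),((k-x0)*12,10),0,.35,(0,255,255))
    for k in range(y0,y1,5): cv2.putText(cr,str(k),(0,(k-y0)*12),0,.35,(0,255,255))
    cv2.imwrite(f"pics/bar_{n}.png",cr)
E
```

```text
scene 0.012 [282. 200.] 350 ((0.6388417482376099, -0.004292083904147148), (0.10564479231834412, 0.0459541492164135), 0.43509069085121155) [ 0.5859204  -0.02756239  0.01230966] [0.69172746 0.01840107 0.08885574]
scene 0.03 [282. 199.] 277 ((0.6336034536361694, -0.0043318625539541245), (0.0951678678393364, 0.0459541492164135), 0.43509069085121155) [ 0.5859204  -0.02756239  0.03015125] [0.6812374  0.01833512 0.08885574]
scene face 75
x=a*y+b [-0.08760592  0.5900529 ] 0.0033526928176470547 63 -0.027457023640085287 0.01833511693003953
top 0.012 [270. 200.] 229 ((0.6421912908554077, -0.0018731765449047089), (0.10861274600028992, 0.043546196073293686), 1.2048180103302002) [ 0.5878346  -0.02463692  0.01202867] [0.6960279  0.02103698 0.09119789]
top 0.03 [269. 200.] 204 ((0.6337095499038696, -0.002570195123553276), (0.09171026945114136, 0.04356800392270088), 0.4210382401943207) [ 0.5878346  -0.02463692  0.03013437] [0.6796589  0.01893943 0.09119789]
top face 23
x=a*y+b [-0.02179493  0.58982063] 0.005489882504483203 18 -0.037414256910692924 0.016472737971047407
```

View pics/bar_scene.png

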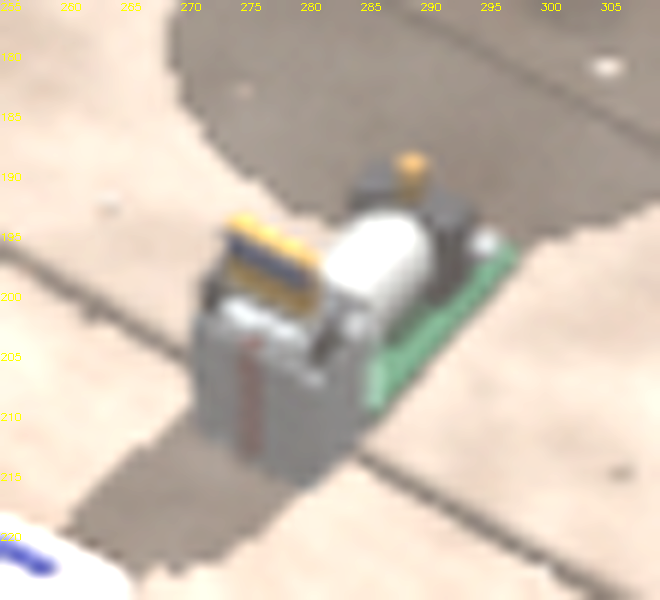

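View pics/bar_top.png

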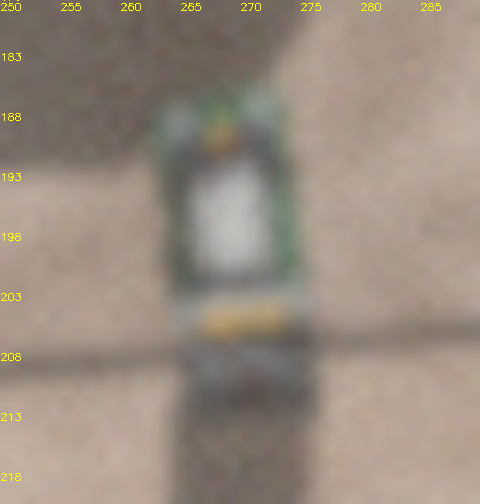

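The scene crop shows the bar face: its left bottom corner is at about (270.5,211.5), its right bottom corner at (279.7,216), and the red line runs from (275.2,204) to (274.8,213.7). In the top crop the flap is at (269,205).

```bash
python3 - <<'E'
from h import *
np.set_printoptions(suppress=True,precision=4)
d=dict(np.load("pics/scene0.npz"))
# crop pixel k at (k-x0)*12 ; cubic resize centers: u=crop/12-0.5+x0
g=lambda x,y,x0,y0:(x/12-.5+x0,y/12-.5+y0)
for nm,p,z in(("Lb",(192,430),0),("Rb",(300,487),0),("redb",(246,462),0),("redt",(252,335),.05),("Lt",(197,312),.05),("Rt",(308,378),.05),("greenR near bottom",(375,412),0),("greenR far",(517,252),0)):
    print("scene",nm,onplane(d,g(*p,255,175),z)[0])
d=dict(np.load("pics/top0.npz"))
for nm,p,z in(("flapL",(200,330),.086),("flapR",(285,315),.086),("flapL.05",(205,330),.07),("front top L",(182,400),.05),("front top R",(315,400),.05),("rearL green",(155,110),.0),("rearR",(283,100),.0),("sideL",(178,290),.05),("sideR",(310,290),.05)):
    print("top",nm,onplane(d,g(*p,250,178),z)[0])
E
```

```text
scene Lb [0.5886 0.0184 0.    ]
scene Rb [ 0.5903 -0.02    0.    ]
scene redb [ 0.5884 -0.0017  0.    ]
scene redt [ 0.5936 -0.0007  0.05  ]
scene Lt [0.5911 0.0172 0.05  ]
scene Rt [ 0.5902 -0.0232  0.05  ]
scene greenR near bottom [ 0.6264 -0.0201  0.    ]
scene greenR far [ 0.7031 -0.0161  0.    ]
top flapL [0.601  0.0122 0.086 ]
top flapR [ 0.6037 -0.0153  0.086 ]
top flapL.05 [0.6049 0.011  0.07  ]
top front top L [0.5871 0.0206 0.05  ]
top front top R [ 0.5835 -0.0228  0.05  ]
top rearL green [0.7013 0.0236 0.    ]
top rearR [ 0.7012 -0.0202  0.    ]
top sideL [0.6242 0.0192 0.05  ]
top sideR [ 0.6206 -0.024   0.05  ]
```

```bash
cat >> h.py <<'E'
from scipy.spatial.transform import Rotation as Ro
def plan(x,y,z,yaw=None):
    """yaw: world angle (deg) of the jaw axis (mod 180)"""
    s=observe();R=Ro.from_rotvec(s["ee_rot"]).as_matrix()
    d=R.T@(np.array([x,y,z])-s["position"])*100
    cy=np.degrees(np.arctan2(R[1,1],R[0,1])); t=None
    if yaw is not None: t=-((yaw-cy+90)%180-90)
    print("t=%.2f pos"%s["clock"],s["position"].round(4),"jawyaw %.1f"%cy,"tilt",R[:,2].round(3),"F",s["force"].round(1),"w%.3f"%(s["width"]*92),"j7 %.2f"%s["joints"][6])
    print("  shift cm",d.round(2),"turn",None if t is None else round(t,1))
E
python3 - <<'E'
from h import *
np.set_printoptions(suppress=True,precision=4)
plan(.465,.02,.10,4)
for n in("scene","top"):
    d=dict(np.load(f"pics/{n}0.npz")); W=cloud(d);hsv=cv2.cvtColor(d["frame"],cv2.COLOR_RGB2HSV);f=d["frame"].astype(int)
    b=(f[...,2]-f[...,0]>15)&(abs(W[...,0]-.465)<.05)&(abs(W[...,1]-.02)<.07)
    for c,a,m in blobs(b,4):
        v,u=np.nonzero(m);p=onplane(d,np.c_[u,v],.055)[:,:2]; e=cv2.PCACompute(p,None)[1][0] if a>8 else 0
        print(n,c.round(1),a,p.mean(0),e, np.degrees(np.arctan2(e[0],-e[1])) if a>8 else"")
    # pedal black tread + yellow : points above
    reg=(abs(W[...,0]-.5)<.07)&(abs(W[...,1]+.335)<.07)
    for nm,mm in(("yel",(hsv[...,0]>12)&(hsv[...,0]<32)&(hsv[...,1]>120)&(hsv[...,2]>70)),("all>.028",W[...,2]>.028)):
      for c,a,m in blobs(reg&mm,8):
        P=W[m].astype(np.float32); r=cv2.minAreaRect(np.ascontiguousarray(P[:,:2])); print(n,nm,c.round(1),a,P.mean(0),r); print(cv2.boxPoints(r).ravel(),P[:,2].min(),P[:,2].max())
E
```

```text
t=0.10 pos [0.2512 0.5718 0.226 ] jawyaw 66.3 tilt [-0.    -0.001 -1.   ] F [ 0.3 -0.7 -0.5] w91.811 j7 -0.08
  shift cm [-41.77 -41.9   12.67] turn 62.3
scene [250.2 217.6] 45 [0.4867 0.0223] [-0.0859  0.9963] -175.0742855228062
scene [257.7 226.1] 9 [ 0.4737 -0.0201] [0.1252 0.9921] 172.80917924477254
scene [254.2 230. ] 10 [ 0.4545 -0.0213] [0.1852 0.9827] 169.32821785048316
scene yel [346.6 271.4] 172 [ 0.5074 -0.3372  0.0422] ((0.5044509172439575, -0.3338169753551483), (0.09500108659267426, 0.06541823595762253), 15.479660034179688)
[ 0.4499 -0.315   0.4674 -0.378   0.559  -0.3527  0.5415 -0.2896] 0.0019471492 0.060522314
scene all>.028 [346.2 270.9] 477 [ 0.506  -0.3364  0.0459] ((0.5076494812965393, -0.33186274766921997), (0.10371816158294678, 0.07827981561422348), 10.877941131591797)
[ 0.4493 -0.3032  0.4641 -0.3801  0.566  -0.3605  0.5512 -0.2836] 0.02808445 0.062800914
top [265.9 235.2] 26 [0.489  0.0228] [-0.0782  0.9969] -175.51655639029008
top yel [355.3 223.3] 173 [ 0.5103 -0.3295  0.0398] ((0.507494330406189, -0.3394688367843628), (0.09240568429231644, 0.06831233948469162), 15.810783386230469)
[ 0.4537 -0.3192  0.4723 -0.3849  0.5613 -0.3597  0.5426 -0.294 ] 0.003013385 0.065454245
top all>.028 [357.  223.4] 362 [ 0.5081 -0.3345  0.046 ] ((0.5097929835319519, -0.3304217457771301), (0.10349563509225845, 0.07751115411520004), 11.497733116149902)
[ 0.4514 -0.3028  0.4668 -0.3787  0.5682 -0.3581  0.5528 -0.2821] 0.028208094 0.065454245
```

Request:
{"api": "arm_command", "payload": {"deltas": [{"xyz": [-41.8,-41.9,2],"turn": 62,"jaw": 0},{"xyz": [-41.8,-41.9,2],"turn": 62,"jaw": 0},{"xyz": [-41.8,-41.9,2],"turn": 62,"jaw": 0},{"xyz": [-41.8,-41.9,2],"turn": 62,"jaw": 0},{"xyz": [-41.8,-41.9,2],"turn": 62,"jaw": 0}], "force": 25}}

```text
clock: 0.52
position: [0.3267, 0.376, 0.2193]
ee_rot: [1.568, 2.722, -0.002]
force: [0.7, -0.5, -0.1]
width: 1.001
```

```bash
python3 -c "
from h import *
plan(.465,.02,.15,4.7)"
```

```text
t=0.52 pos [0.3267 0.376  0.2193] jawyaw 30.1 tilt [-0.001 -0.001 -1.   ] F [ 0.7 -0.5 -0.1] w92.084 j7 -0.38
  shift cm [-37.72  -5.9    6.97] turn 25.4
```

Request:
{"api": "arm_command", "payload": {"deltas": [{"xyz": [-37.7,-5.9,7],"turn": 25.4},{"xyz": [-37.7,-5.9,7],"turn": 25.4},{"xyz": [-37.7,-5.9,7],"turn": 25.4},{"xyz": [-37.7,-5.9,7],"turn": 25.4},{"xyz": [-37.7,-5.9,7],"turn": 25.4}]}}

```text
schema error: expected keys xyz, turn, jaw
```

```bash
python3 -c "
from h import *
plan(.465,.02,.08,4.7)"
```

```text
t=0.52 pos [0.3267 0.376  0.2193] jawyaw 30.1 tilt [-0.001 -0.001 -1.   ] F [ 0.7 -0.5 -0.1] w92.084 j7 -0.38
  shift cm [-37.72  -5.89  13.97] turn 25.4
```

Request:
{"api": "arm_command", "payload": {"deltas": [{"xyz": [-37.7,-5.9,7],"turn": 25.4,"jaw": 0},{"xyz": [-37.7,-5.9,7],"turn": 25.4,"jaw": 0},{"xyz": [-37.7,-5.9,7],"turn": 25.4,"jaw": 0},{"xyz": [-37.7,-5.9,7],"turn": 25.4,"jaw": 0},{"xyz": [-37.7,-5.9,7],"turn": 25.4,"jaw": 0}]}}

```text
clock: 0.93
position: [0.4005, 0.1851, 0.182]
ee_rot: [2.133, 2.306, -0.001]
force: [0.7, -0.3, -0.7]
width: 0.999
```

```bash
python3 -c "
from h import *
plan(.465,.02,.08,4.7)"
```

```text
t=0.93 pos [0.4005 0.1851 0.182 ] jawyaw 4.5 tilt [-0.    -0.001 -1.   ] F [ 0.7 -0.3 -0.7] w91.943 j7 -0.37
  shift cm [-16.95   5.15  10.21] turn -0.2
```

Request:
{"api": "arm_command", "payload": {"deltas": [{"xyz": [-16.95,5.15,9],"turn": 0,"jaw": 0},{"xyz": [-16.95,5.15,9],"turn": 0,"jaw": 0},{"xyz": [-16.95,5.15,9],"turn": 0,"jaw": 0},{"xyz": [-16.95,5.15,9],"turn": 0,"jaw": 0},{"xyz": [-16.95,5.15,9],"turn": 0,"jaw": 0}]}}

```text
clock: 1.35
position: [0.4651, 0.0172, 0.0909]
ee_rot: [2.134, 2.304, -0.003]
force: [-0.9, 0.9, -0.3]
width: 1.0
```

```bash
python3 - <<'E'
from h import *
plan(.465,.02,.018,4.7)
d=get_image("scene"); cv2.imwrite("pics/s1.png",cv2.resize(d["frame"][150:330,150:370,::-1],None,fx=3.5,fy=3.3))
E
```

```text
t=1.35 pos [0.4651 0.0172 0.0909] jawyaw 4.4 tilt [-0.001 -0.002 -1.   ] F [-0.9  0.9 -0.3] w91.972 j7 0.17
  shift cm [0.29 0.02 7.29] turn -0.3
```

View pics/s1.png

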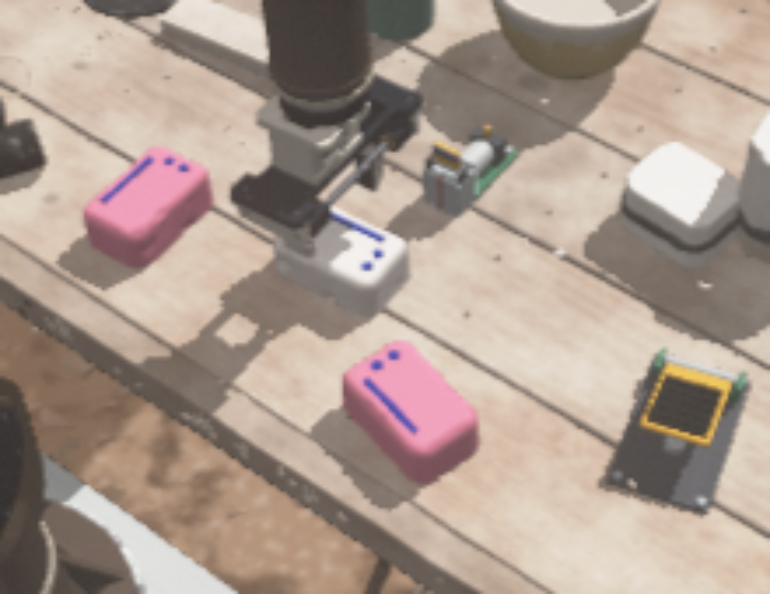

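The gripper straddles the slab at crop (320,240), with one finger in front and one behind. I'll go down gradually, then close.

Request:
{"api": "arm_command", "payload": {"deltas": [{"xyz": [0.3,0,2],"turn": 0,"jaw": 0},{"xyz": [0.3,0,4.5],"turn": 0,"jaw": 0},{"xyz": [0.3,0,6.5],"turn": 0,"jaw": 0},{"xyz": [0.3,0,7.3],"turn": 0,"jaw": 0},{"xyz": [0.3,0,7.3],"turn": 0,"jaw": 0}]}}

```text
clock: 1.82
position: [0.4642, 0.0139, 0.0149]
ee_rot: [2.141, 2.298, -0.012]
force: [-0.2, 0.0, -0.4]
width: 1.003
```

Request:
{"api": "arm_command", "payload": {"deltas": [{"xyz": [0,0,0],"turn": 0,"jaw": 255},{"xyz": [0,0,0],"turn": 0,"jaw": 255},{"xyz": [0,0,0],"turn": 0,"jaw": 255},{"xyz": [0,0,0],"turn": 0,"jaw": 255},{"xyz": [0,0,0],"turn": 0,"jaw": 255}], "force": 20}}

```text
clock: 2.23
position: [0.4654, 0.0142, 0.0159]
ee_rot: [2.14, 2.297, -0.009]
force: [1.6, 0.4, 7.6]
width: 0.8
```

```bash
python3 - <<'E'
from h import *
plan(.465,-.002,.018,1.5)
E
```

```text
t=2.23 pos [0.4654 0.0142 0.0159] jawyaw 4.1 tilt [-0.002 -0.005 -1.   ] F [1.6 0.4 7.6] w73.556 j7 0.25
  shift cm [-1.61 -0.15 -0.2 ] turn 2.6
```

Request:
{"api": "arm_command", "payload": {"deltas": [{"xyz": [-0.7,0,0],"turn": 0.8,"jaw": 255},{"xyz": [-1.4,-0.05,0],"turn": 1.6,"jaw": 255},{"xyz": [-2.2,-0.1,0],"turn": 2.6,"jaw": 255},{"xyz": [-2.2,-0.1,0],"turn": 2.6,"jaw": 255},{"xyz": [-2.2,-0.1,0],"turn": 2.6,"jaw": 255}]}}

```text
clock: 2.65
position: [0.4655, -0.0089, 0.016]
ee_rot: [2.194, 2.246, -0.01]
force: [-0.8, -0.8, -1.5]
width: 0.799
```

Request:
{"api": "arm_command", "payload": {"deltas": [{"xyz": [0,0,0],"turn": 0,"jaw": 0},{"xyz": [0,0,0],"turn": 0,"jaw": 0},{"xyz": [0,0,0],"turn": 0,"jaw": 0},{"xyz": [0,0,-4],"turn": 0,"jaw": 0},{"xyz": [0,0,-8],"turn": 0,"jaw": 0}]}}

```text
clock: 3.07
position: [0.4639, -0.0086, 0.0952]
ee_rot: [-2.194, -2.247, 0.018]
force: [1.0, 0.7, 0.9]
width: 0.996
```

```bash
python3 - <<'E'
from h import *
plan(.40,-.002,.10,91.5)
E
```

```text
t=3.07 pos [ 0.4639 -0.0086  0.0952] jawyaw 1.4 tilt [-0.009 -0.007 -1.   ] F [1.  0.7 0.9] w91.647 j7 0.18
  shift cm [ 0.8  -6.37 -0.43] turn 89.9
```

Request:
{"api": "arm_command", "payload": {"deltas": [{"xyz": [0.8,-8,0],"turn": -90,"jaw": 100},{"xyz": [0.8,-8,0],"turn": -90,"jaw": 100},{"xyz": [0.8,-8,0],"turn": -90,"jaw": 100},{"xyz": [0.8,-8,0],"turn": -90,"jaw": 100},{"xyz": [0.8,-8,0],"turn": -90,"jaw": 100}]}}

```text
clock: 3.48
position: [0.3832, -0.0019, 0.0962]
ee_rot: [-1.387, -2.817, 0.01]
force: [-0.2, 0.3, -0.1]
width: 0.687
```

```bash
python3 - <<'E'
from h import *
plan(.385,-.002,.10,91.5)
E
```

```text
t=3.48 pos [ 0.3832 -0.0019  0.0962] jawyaw 37.6 tilt [-0.005 -0.005 -1.   ] F [-0.2  0.3 -0.1] w63.169 j7 0.65
  shift cm [-0.11  0.13 -0.38] turn -53.9
```

Request:
{"api": "arm_command", "payload": {"deltas": [{"xyz": [0,0,0],"turn": -54,"jaw": 100},{"xyz": [0,0,0],"turn": -54,"jaw": 100},{"xyz": [0,0,0],"turn": -54,"jaw": 100},{"xyz": [0,0,0],"turn": -54,"jaw": 100},{"xyz": [0,0,0],"turn": -54,"jaw": 100}]}}

```text
clock: 3.9
position: [0.3833, -0.0016, 0.0964]
ee_rot: [-0.454, -3.105, 0.008]
force: [0.2, 0.6, -0.8]
width: 0.605
```

Request:
{"api": "arm_command", "payload": {"deltas": [{"xyz": [0,0,0],"turn": -18,"jaw": 100},{"xyz": [0,0,0],"turn": -18,"jaw": 100},{"xyz": [0,0,0],"turn": -18,"jaw": 100},{"xyz": [0,0,0],"turn": -18,"jaw": 100}]}}

```text
clock: 4.23
position: [0.3834, -0.0015, 0.0965]
ee_rot: [0.043, -3.137, 0.007]
force: [0.2, -0.4, 0.0]
width: 0.608
```

```bash
cat >> h.py <<'E'
def slab(d,c=(.465,0),r=.11):
    W=cloud(d);f=d["frame"].astype(int);sat=f.max(2)-f.min(2)
    m=(abs(W[...,0]-c[0])<r)&(abs(W[...,1]-c[1])<r)&(W[...,2]>.043)&(W[...,2]<.068)&(f[...,1]>.8*f[...,0])
    bs=blobs(m,150)
    for cc,a,mm in bs:
        P=W[mm].astype(np.float32); r=cv2.minAreaRect(np.ascontiguousarray(P[:,:2])); print("  slab?",cc.round(0),a,np.round(r[0],4),np.round(r[1],4),round(r[2],1))
    b=(f[...,2]-f[...,0]>15)&(abs(W[...,0]-c[0])<.11)&(abs(W[...,1]-c[1])<.11)&(W[...,2]>.035)
    for cc,a,mm in blobs(b,4):
        v,u=np.nonzero(mm);p=onplane(d,np.c_[u,v],.055)[:,:2]; e=cv2.PCACompute(p,None)[1][0]
        print("  blue",cc.round(1),a,p.mean(0).round(4),"dir deg",round(float(np.degrees(np.arctan2(e[1],e[0]))),1) if a>15 else "")
E
python3 - <<'E'
from h import *
plan(.385,-.002,.02,91.5)
for n in("scene","top"):
    d=get_image(n);cv2.imwrite(f"pics/{n}2.png",cv2.resize(d["frame"][150:300,180:380,::-1],None,fx=4,fy=4)); print(n);slab(d)
E
```

```text
t=4.23 pos [ 0.3834 -0.0015  0.0965] jawyaw 91.6 tilt [-0.004 -0.004 -1.   ] F [ 0.2 -0.4  0. ] w55.931 j7 1.50
  shift cm [-0.19 -0.02  7.65] turn 0.1
scene
  slab? [261. 233.] 216 [ 0.463 -0.044] [0.0764 0.0406] 3.6
  blue [263. 226.] 7 [ 0.4844 -0.0337] dir deg 
  blue [262.5 231. ] 8 [ 0.4674 -0.0452] dir deg 
  blue [258.9 234.1] 8 [ 0.4505 -0.0439] dir deg 
  blue [261.6 257.2] 5 [ 0.3863 -0.1067] dir deg 
  blue [257.1 260.1] 8 [ 0.3697 -0.1026] dir deg 
top
```

View pics/scene2.png

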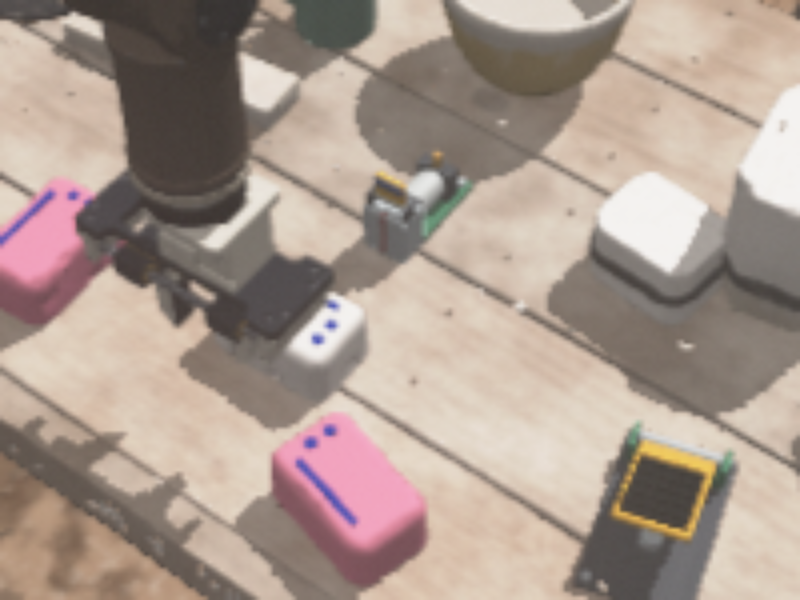

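View pics/top2.png

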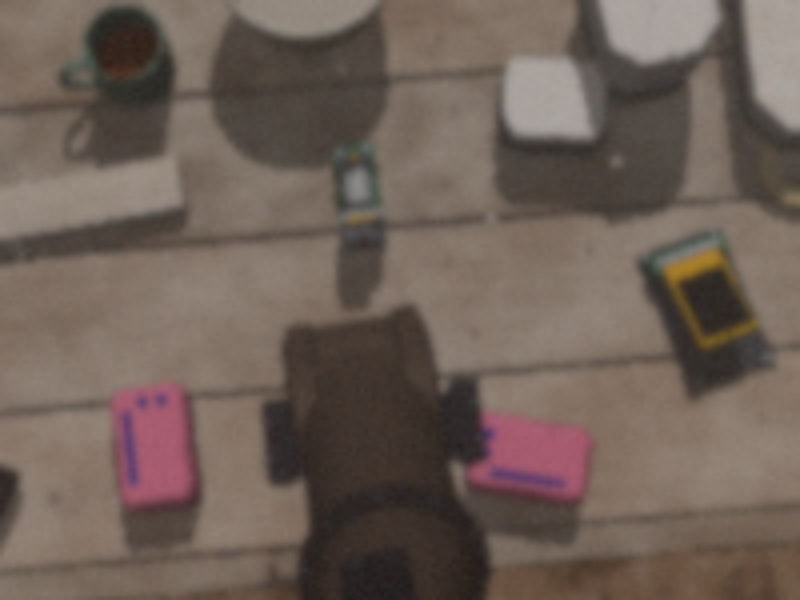

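Request:
{"api": "arm_command", "payload": {"deltas": [{"xyz": [0,0,3],"turn": 0,"jaw": 100},{"xyz": [0,0,6],"turn": 0,"jaw": 100},{"xyz": [0,0,7.3],"turn": 0,"jaw": 100},{"xyz": [-1.5,0,7.3],"turn": 0,"jaw": 100},{"xyz": [-2.8,0,7.3],"turn": 0,"jaw": 100}]}}

```text
clock: 4.75
position: [0.4102, -0.0014, 0.0223]
ee_rot: [0.028, -3.134, 0.008]
force: [-0.1, 0.2, 0.8]
width: 0.604
```

Request:
{"api": "arm_command", "payload": {"deltas": [{"xyz": [-0.9,0,0],"turn": 0,"jaw": 100},{"xyz": [-1.8,0,0],"turn": 0,"jaw": 100},{"xyz": [-2.7,0,0],"turn": 0,"jaw": 100},{"xyz": [-3.6,0,0],"turn": 0,"jaw": 100},{"xyz": [-4.5,0,0],"turn": 0,"jaw": 100}]}}

```text
clock: 5.17
position: [0.4559, -0.0005, 0.0221]
ee_rot: [0.028, -3.134, 0.008]
force: [-1.8, 0.7, -1.3]
width: 0.608
```

```bash
python3 - <<'E'
from h import *
plan(.5055,-.002,.022,91.5)
for n in("scene",):
    d=get_image(n);cv2.imwrite(f"pics/{n}3.png",cv2.resize(d["frame"][150:300,180:380,::-1],None,fx=4,fy=4)); print(n);slab(d,(.53,0),.13)
E
```

```text
t=5.17 pos [ 0.4559 -0.0005  0.0221] jawyaw 91.0 tilt [-0.007 -0.005 -1.   ] F [-1.8  0.7 -1.3] w55.966 j7 1.54
  shift cm [-4.96 -0.24 -0.03] turn -0.5
scene
```

View pics/scene3.png

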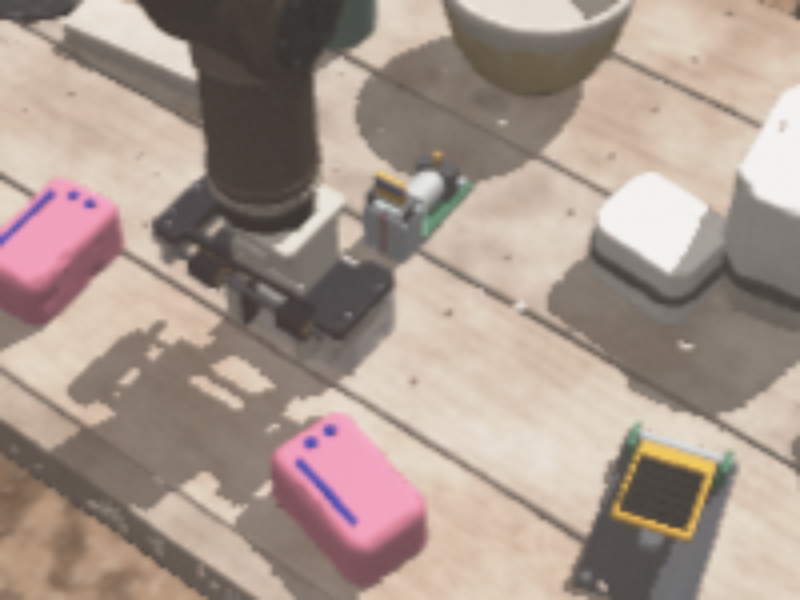

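The slab is moving under the gripper toward the bar, at crop (350,330).

Request:
{"api": "arm_command", "payload": {"deltas": [{"xyz": [-0.9,0,0],"turn": -0.1,"jaw": 100},{"xyz": [-1.8,0,0],"turn": -0.2,"jaw": 100},{"xyz": [-2.7,0,0],"turn": -0.3,"jaw": 100},{"xyz": [-3.4,0,0],"turn": -0.4,"jaw": 100},{"xyz": [-4,0,0],"turn": -0.5,"jaw": 100}]}}

```text
clock: 5.63
position: [0.4991, 0.0003, 0.0222]
ee_rot: [0.042, -3.137, 0.008]
force: [-3.5, 1.1, 2.3]
width: 0.61
```

Request:
{"api": "arm_command", "payload": {"deltas": [{"xyz": [-0.3,0,0],"turn": 0,"jaw": 100},{"xyz": [-0.6,0,0],"turn": 0,"jaw": 100},{"xyz": [-0.9,0,0],"turn": 0,"jaw": 100}]}}

```text
clock: 5.88
position: [0.5067, 0.0005, 0.022]
ee_rot: [0.042, -3.134, 0.008]
force: [-13.9, 0.6, 9.6]
width: 0.603
```

Request:
{"api": "arm_command", "payload": {"deltas": [{"xyz": [-0.2,0,0],"turn": 0,"jaw": 100},{"xyz": [-0.3,0,0],"turn": 0,"jaw": 100},{"xyz": [-0.3,0,0],"turn": 0,"jaw": 100}]}}

```text
clock: 6.13
position: [0.5066, 0.0004, 0.0214]
ee_rot: [0.041, -3.128, 0.008]
force: [-9.8, -1.0, 7.2]
width: 0.608
```

Request:
{"api": "arm_command", "payload": {"deltas": [{"xyz": [2,0,0],"turn": 0,"jaw": 100},{"xyz": [6,0,0],"turn": 0,"jaw": 100},{"xyz": [7,0,-4],"turn": 0,"jaw": 100},{"xyz": [7,0,-8],"turn": 0,"jaw": 100},{"xyz": [7,0,-11],"turn": 0,"jaw": 100}]}}

```text
clock: 6.55
position: [0.4377, -0.001, 0.1347]
ee_rot: [0.041, -3.13, 0.008]
force: [1.5, -0.0, 0.7]
width: 0.607
```

```bash
python3 - <<'E'
from h import *
plan(.477,-.340,.13,None)
for n in("scene","top"):
    d=get_image(n);cv2.imwrite(f"pics/{n}4.png",cv2.resize(d["frame"][150:300,180:380,::-1],None,fx=4,fy=4)); print(n);slab(d,(.53,0),.13)
E
```

```text
t=6.55 pos [ 0.4377 -0.001   0.1347] jawyaw 91.5 tilt [-0.012 -0.005 -1.   ] F [ 1.5 -0.   0.7] w55.863 j7 1.51
  shift cm [ -3.05 -33.99   0.59] turn None
scene
  slab? [276. 212.] 376 [ 0.5699 -0.0282] [0.1139 0.0636] 9.7
  blue [276.4 207.8] 20 [ 0.5727 -0.0204] dir deg 93.5
  blue [279.  213.3] 7 [ 0.5587 -0.0423] dir deg 
  blue [275.5 217. ] 8 [ 0.539  -0.0428] dir deg 
top
```

View pics/scene4.png

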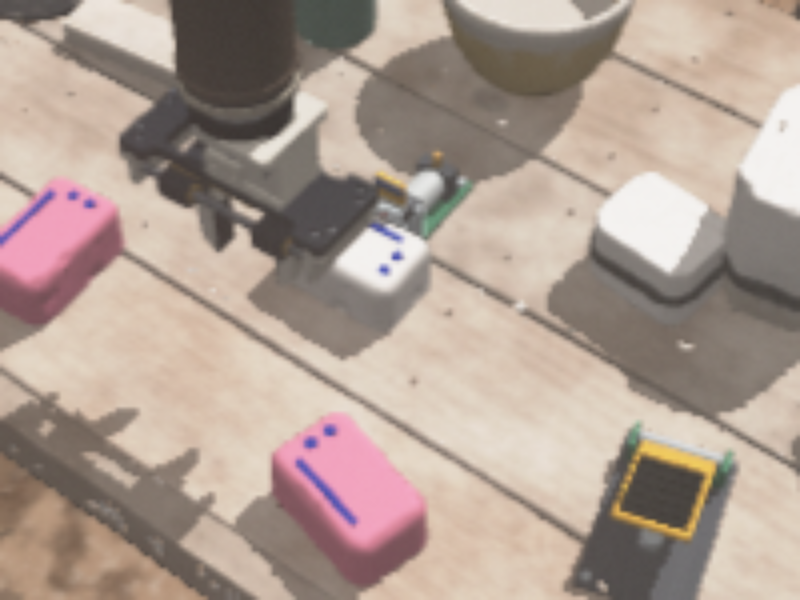

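Request:
{"api": "arm_command", "payload": {"deltas": [{"xyz": [-3,-34,2],"turn": 0,"jaw": 255},{"xyz": [-3,-34,2],"turn": 0,"jaw": 255},{"xyz": [-3,-34,2],"turn": 0,"jaw": 255},{"xyz": [-3,-34,2],"turn": 0,"jaw": 255},{"xyz": [-3,-34,2],"turn": 0,"jaw": 255}]}}

```text
clock: 7.07
position: [0.4644, -0.2095, 0.1235]
ee_rot: [0.042, -3.14, 0.007]
force: [0.2, 1.3, -0.2]
width: 0.294
```

```bash
python3 - <<'E'
from h import *
plan(.477,-.340,.10,None)
for n in("scene","top"):
    d=get_image(n);cv2.imwrite(f"pics/{n}5.png",cv2.resize(d["frame"][150:300,180:380,::-1],None,fx=4,fy=4)); print(n);slab(d,(.53,0),.13)
E
```

```text
t=7.07 pos [ 0.4644 -0.2095  0.1235] jawyaw 91.5 tilt [-0.002 -0.004 -1.   ] F [ 0.2  1.3 -0.2] w27.043 j7 2.01
  shift cm [ -0.91 -13.07   2.4 ] turn None
scene
  slab? [265. 208.] 454 [0.5637 0.014 ] [0.1168 0.0913] 13.7
  blue [269.7 204. ] 33 [0.5726 0.0081] dir deg 91.4
top
  slab? [271. 217.] 609 [0.587  0.0015] [0.1453 0.1163] 3.5
  blue [264.8 213.5] 11 [0.5754 0.0206] dir deg 
  blue [274.  212.5] 10 [ 0.5762 -0.0154] dir deg 
  blue [281.5 220.5] 4 [ 0.5419 -0.042 ] dir deg
```

View pics/top5.png

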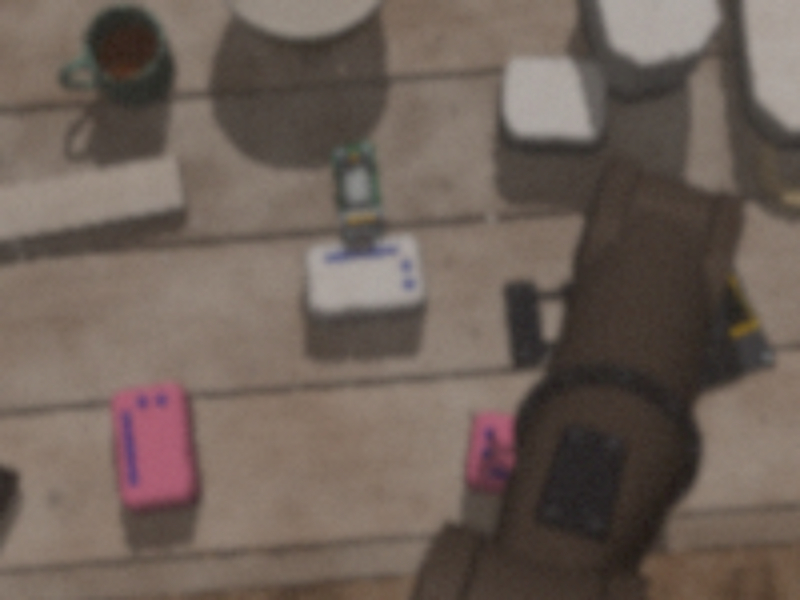

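Request:
{"api": "arm_command", "payload": {"deltas": [{"xyz": [-1.2,-13.1,1],"turn": 0,"jaw": 255},{"xyz": [-1.2,-13.1,1],"turn": 0,"jaw": 255},{"xyz": [-1.2,-13.1,1],"turn": 0,"jaw": 255},{"xyz": [-1.2,-13.1,2],"turn": 0,"jaw": 255},{"xyz": [-1.2,-13.1,2.5],"turn": 0,"jaw": 255}]}}

```text
clock: 7.58
position: [0.4774, -0.3515, 0.0984]
ee_rot: [0.018, -3.14, 0.018]
force: [-0.1, 0.8, 0.0]
width: 0.003
```

```bash
python3 - <<'E'
from h import *
plan(.477,-.340,.034,None)
d=get_image("scene");cv2.imwrite("pics/s6.png",cv2.resize(d["frame"][170:320,240:440,::-1],None,fx=4,fy=4))
E
```

```text
t=7.58 pos [ 0.4774 -0.3515  0.0984] jawyaw 90.7 tilt [-0.001 -0.011 -1.   ] F [-0.1  0.8  0. ] w0.308 j7 2.24
  shift cm [0.02 1.23 6.43] turn None
```

View pics/s6.png

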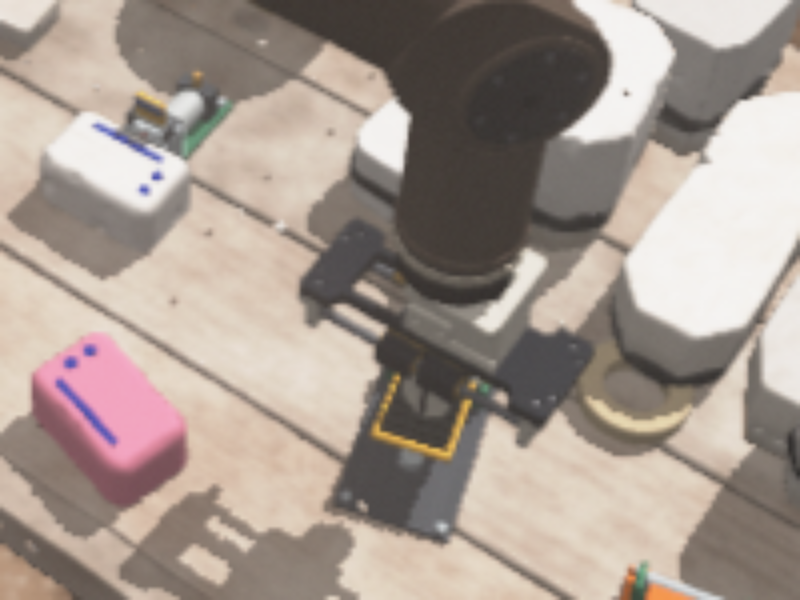

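Request:
{"api": "arm_command", "payload": {"deltas": [{"xyz": [0,1.1,0.5],"turn": 0,"jaw": 255},{"xyz": [0,1.1,1.5],"turn": 0,"jaw": 255},{"xyz": [0,1.1,3],"turn": 0,"jaw": 255},{"xyz": [0,1.1,4],"turn": 0,"jaw": 255},{"xyz": [0,1.1,4.5],"turn": 0,"jaw": 255}]}}

```text
clock: 8.05
position: [0.4764, -0.3355, 0.0509]
ee_rot: [0.024, -3.136, 0.011]
force: [-1.6, 1.3, 5.1]
width: 0.006
```

Request:
{"api": "arm_command", "payload": {"deltas": [{"xyz": [0,0,0.6],"turn": 0,"jaw": 255},{"xyz": [0,0,1.2],"turn": 0,"jaw": 255},{"xyz": [0,0,1.7],"turn": 0,"jaw": 255},{"xyz": [0,0,1.7],"turn": 0,"jaw": 255}]}}

```text
clock: 8.38
position: [0.4755, -0.3355, 0.0345]
ee_rot: [0.024, -3.135, 0.01]
force: [-6.8, 2.7, 15.4]
width: 0.002
```

```bash
python3 - <<'E'
from h import *
plan(.477,-.340,.034,None)
E
```

```text
t=8.38 pos [ 0.4755 -0.3355  0.0345] jawyaw 90.9 tilt [-0.006 -0.007 -1.   ] F [-6.8  2.7 15.4] w0.184 j7 2.24
  shift cm [-0.15 -0.45  0.05] turn None
```

Request:
{"api": "arm_command", "payload": {"deltas": [{"xyz": [0,0,0.2],"turn": 0,"jaw": 255},{"xyz": [0,0,0.3],"turn": 0,"jaw": 255},{"xyz": [0,0,0.3],"turn": 0,"jaw": 255}]}}

```text
clock: 8.63
position: [0.4755, -0.3356, 0.0339]
ee_rot: [0.024, -3.136, 0.011]
force: [-9.1, 4.0, 29.9]
width: 0.008
```

```bash
python3 - <<'E'
from h import *
plan(.477,-.340,.034,None)
d=get_image("scene");cv2.imwrite("pics/s7.png",cv2.resize(d["frame"][170:320,240:440,::-1],None,fx=4,fy=4))
E
```

```text
t=8.63 pos [ 0.4755 -0.3356  0.0339] jawyaw 90.9 tilt [-0.005 -0.007 -1.   ] F [-9.1  4.  29.9] w0.748 j7 2.24
  shift cm [-0.15 -0.44 -0.01] turn None
```

View pics/s7.png

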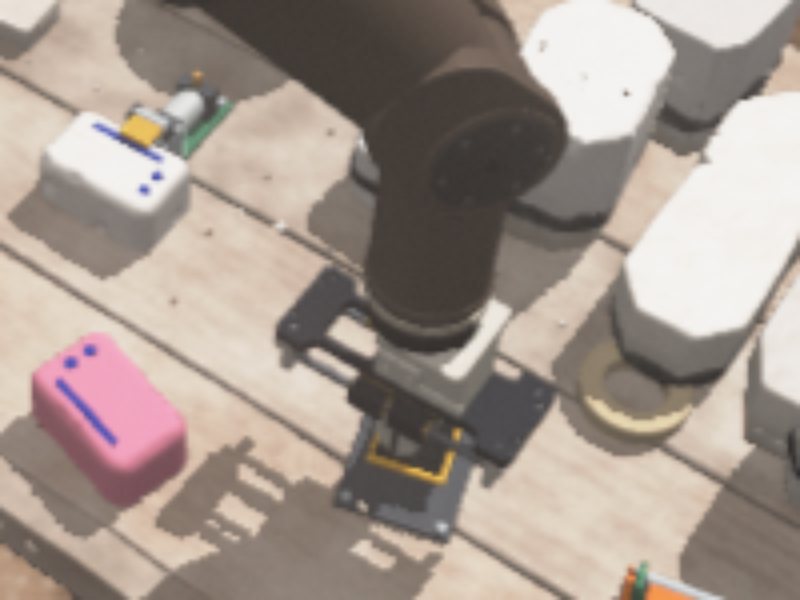

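Request:
{"api": "arm_command", "payload": {"deltas": [{"xyz": [0,0,-1],"turn": 0,"jaw": 255},{"xyz": [0,0,-3],"turn": 0,"jaw": 255},{"xyz": [0,0,-6],"turn": 0,"jaw": 255},{"xyz": [0,0,-9],"turn": 0,"jaw": 255},{"xyz": [0,0,-10],"turn": 0,"jaw": 255}]}}

```text
clock: 9.1
position: [0.4779, -0.3355, 0.138]
ee_rot: [0.025, -3.141, 0.015]
force: [-0.7, -0.4, -0.4]
width: 0.01
```

```bash
python3 - <<'E'
from h import *
plan(.552,.038,.14,1.5)
d=get_image("scene");cv2.imwrite("pics/s8.png",cv2.resize(d["frame"][150:300,220:420,::-1],None,fx=4,fy=4));slab(d,(.53,0),.13)
E
```

```text
t=9.10 pos [ 0.4779 -0.3355  0.138 ] jawyaw 90.9 tilt [-0.   -0.01 -1.  ] F [-0.7 -0.4 -0.4] w0.942 j7 2.21
  shift cm [-8.   37.22 -0.56] turn 89.4
  slab? [270. 210.] 671 [ 0.5682 -0.002 ] [0.115  0.1153] 3.9
  blue [272.  205.4] 40 [ 0.5724 -0.0021] dir deg 91.7
  blue [279.  213.3] 7 [ 0.5587 -0.0423] dir deg 
  blue [275.4 217.1] 7 [ 0.5383 -0.043 ] dir deg
```

View pics/s8.png

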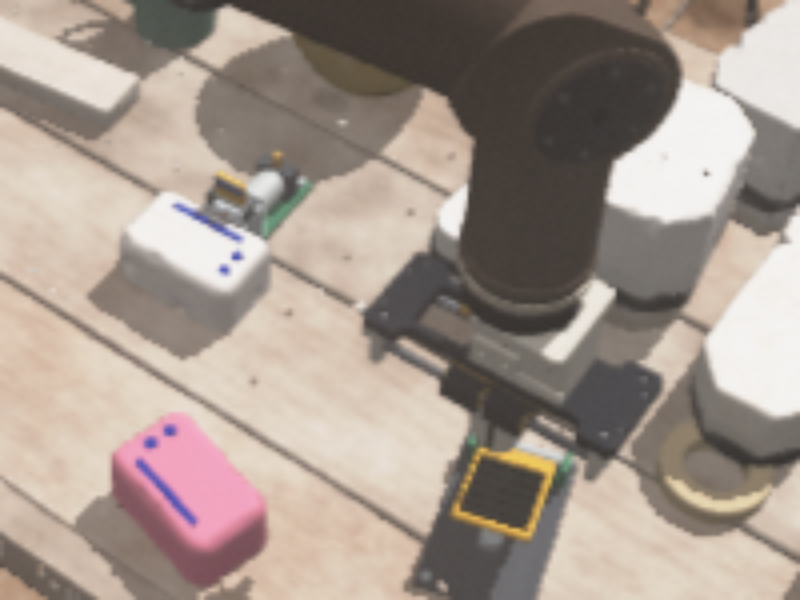

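Request:
{"api": "arm_command", "payload": {"deltas": [{"xyz": [-8,37.2,-1],"turn": 89.4,"jaw": 0},{"xyz": [-8,37.2,-1],"turn": 89.4,"jaw": 0},{"xyz": [-8,37.2,-1],"turn": 89.4,"jaw": 0},{"xyz": [-8,37.2,-1],"turn": 89.4,"jaw": 0},{"xyz": [-8,37.2,-1],"turn": 89.4,"jaw": 0}]}}

```text
clock: 9.57
position: [0.5166, -0.134, 0.139]
ee_rot: [-0.926, -3.001, 0.011]
force: [0.4, -0.1, -0.4]
width: 0.319
```

```bash
python3 - <<'E'
from h import *
plan(.552,.038,.14,1.7)
E
```

```text
t=9.57 pos [ 0.5166 -0.134   0.139 ] jawyaw 55.7 tilt [-0.003 -0.007 -1.   ] F [ 0.4 -0.1 -0.4] w29.369 j7 1.29
  shift cm [ 6.77 16.2  -0.22] turn 54.0
```

Request:
{"api": "arm_command", "payload": {"deltas": [{"xyz": [6.8,16.2,-0.2],"turn": 54,"jaw": 0},{"xyz": [6.8,16.2,-0.2],"turn": 54,"jaw": 0},{"xyz": [6.8,16.2,-0.2],"turn": 54,"jaw": 0},{"xyz": [6.8,16.2,-0.2],"turn": 54,"jaw": 0},{"xyz": [6.8,16.2,-0.2],"turn": 54,"jaw": 0}]}}

```text
clock: 9.98
position: [0.552, 0.0463, 0.1388]
ee_rot: [1.782, 2.587, -0.008]
force: [-0.4, -0.0, -0.4]
width: 0.683
```

Request:
{"api": "arm_command", "payload": {"deltas": [{"xyz": [0,0,0],"turn": 18,"jaw": 0},{"xyz": [0,0,0],"turn": 18,"jaw": 0},{"xyz": [0,0,0],"turn": 18,"jaw": 0},{"xyz": [0,0,0],"turn": 18,"jaw": 0}]}}

```text
clock: 10.32
position: [0.5514, 0.0471, 0.1378]
ee_rot: [2.166, 2.275, -0.009]
force: [0.1, -0.6, -0.4]
width: 0.966
```

```bash
python3 - <<'E'
from h import *
plan(.552,.038,.03,1.7)
d=get_image("scene");cv2.imwrite("pics/s9.png",cv2.resize(d["frame"][150:300,180:380,::-1],None,fx=4,fy=4))
E
```

```text
t=10.32 pos [0.5514 0.0471 0.1378] jawyaw 2.8 tilt [-0.004 -0.005 -1.   ] F [ 0.1 -0.6 -0.4] w88.848 j7 0.16
  shift cm [-0.86  0.06 10.79] turn 1.1
```

View pics/s9.png

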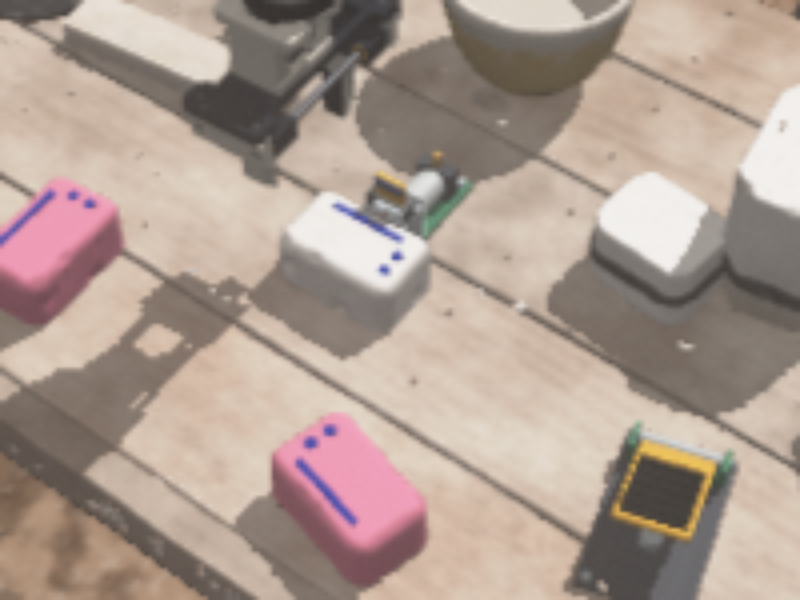

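Request:
{"api": "arm_command", "payload": {"deltas": [{"xyz": [-0.5,0.05,2],"turn": 1.1,"jaw": 0},{"xyz": [-0.5,0.05,5],"turn": 1.1,"jaw": 0},{"xyz": [-0.5,0.05,8],"turn": 1.1,"jaw": 0},{"xyz": [-0.5,0.05,10],"turn": 1.1,"jaw": 0},{"xyz": [-0.5,0.05,10.5],"turn": 1.1,"jaw": 0}]}}

```text
clock: 10.78
position: [0.5494, 0.0411, 0.0298]
ee_rot: [-2.179, -2.259, 0.016]
force: [-0.6, 0.8, -0.2]
width: 0.999
```

Request:
{"api": "arm_command", "payload": {"deltas": [{"xyz": [0,0,0],"turn": 0,"jaw": 255},{"xyz": [0,0,0],"turn": 0,"jaw": 255},{"xyz": [0,0,0],"turn": 0,"jaw": 255},{"xyz": [0,0,0],"turn": 0,"jaw": 255},{"xyz": [0,0,0],"turn": 0,"jaw": 255}], "force": 35}}

```text
clock: 11.2
position: [0.5506, 0.0412, 0.031]
ee_rot: [-2.18, -2.261, 0.012]
force: [1.0, 0.2, 4.3]
width: 0.794
```

```bash
python3 - <<'E'
from h import *
plan(.45,-.002,.03,91.7)
d=get_image("scene");cv2.imwrite("pics/s10.png",cv2.resize(d["frame"][150:300,180:380,::-1],None,fx=4,fy=4))
E
```

```text
t=11.20 pos [0.5506 0.0412 0.031 ] jawyaw 2.1 tilt [-0.006 -0.005 -1.   ] F [1.  0.2 4.3] w73.042 j7 0.25
  shift cm [ -3.95 -10.21   0.18] turn -89.6
```

View pics/s10.png

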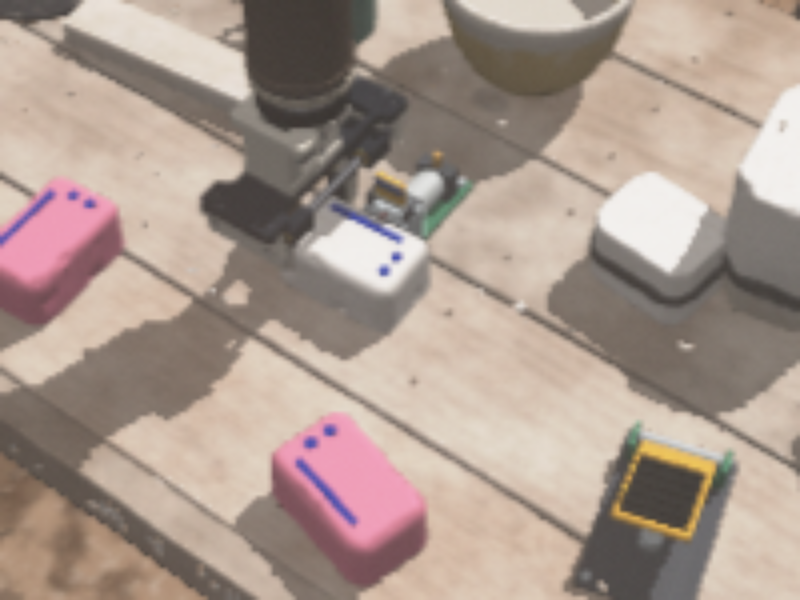

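Request:
{"api": "arm_command", "payload": {"deltas": [{"xyz": [0,-1.2,0],"turn": 0,"jaw": 255},{"xyz": [0,-3,0],"turn": 0,"jaw": 255},{"xyz": [0,-5,0],"turn": 0,"jaw": 255},{"xyz": [0,-7,0],"turn": 0,"jaw": 255},{"xyz": [0,-9,0],"turn": 0,"jaw": 255}]}}

```text
clock: 11.67
position: [0.4598, 0.038, 0.0318]
ee_rot: [-2.18, -2.261, 0.012]
force: [0.3, -0.5, -3.6]
width: 0.791
```

```bash
python3 - <<'E'
from h import *
plan(.44,.03,.031,91.7)
d=get_image("scene");cv2.imwrite("pics/s11.png",cv2.resize(d["frame"][150:300,180:380,::-1],None,fx=4,fy=4))
E
```

```text
t=11.67 pos [0.4598 0.038  0.0318] jawyaw 2.1 tilt [-0.006 -0.005 -1.   ] F [ 0.3 -0.5 -3.6] w72.737 j7 0.25
  shift cm [-0.73 -2.    0.1 ] turn -89.6
```

View pics/s11.png

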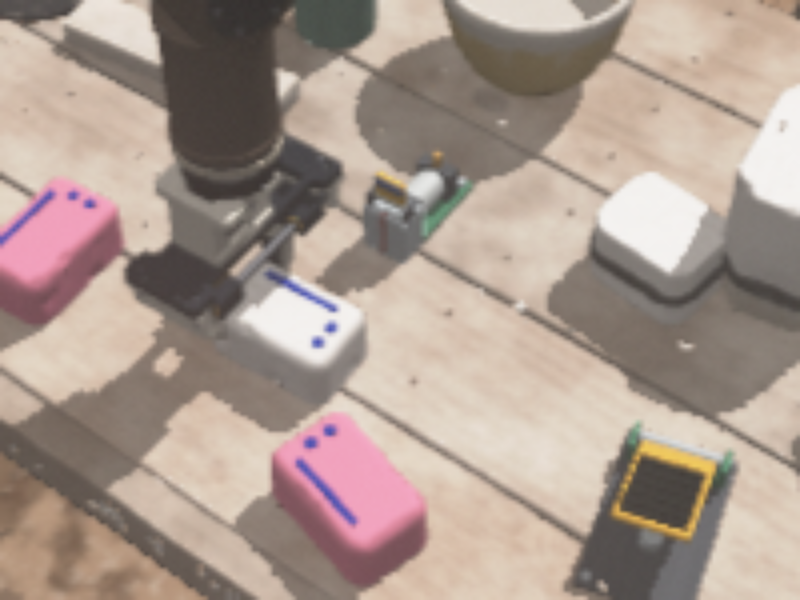

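Request:
{"api": "arm_command", "payload": {"deltas": [{"xyz": [-0.5,-0.5,0],"turn": -5,"jaw": 255},{"xyz": [-1.2,-1,0],"turn": -11,"jaw": 255},{"xyz": [-1.9,-1.6,0],"turn": -17,"jaw": 255},{"xyz": [-2.6,-1.6,0],"turn": -23,"jaw": 255},{"xyz": [-3.2,-1.6,0],"turn": -29,"jaw": 255}]}}

```text
clock: 12.13
position: [0.4388, 0.0047, 0.0318]
ee_rot: [-1.534, -2.732, 0.016]
force: [-1.2, -0.2, -2.2]
width: 0.791
```

```bash
python3 - <<'E'
from h import *
plan(.445,-.005,.0315,91.7)
E
```

```text
t=12.13 pos [0.4388 0.0047 0.0318] jawyaw 31.4 tilt [-0.012 -0.004 -1.   ] F [-1.2 -0.2 -2.2] w72.813 j7 0.68
  shift cm [-1.16  0.02  0.03] turn -60.3
```

Request:
{"api": "arm_command", "payload": {"deltas": [{"xyz": [-0.3,0,0],"turn": -6,"jaw": 255},{"xyz": [-0.6,0,0],"turn": -12,"jaw": 255},{"xyz": [-0.9,0,0],"turn": -18,"jaw": 255},{"xyz": [-1.1,0,0],"turn": -24,"jaw": 255},{"xyz": [-1.1,0,0],"turn": -30,"jaw": 255}]}}

```text
clock: 12.55
position: [0.4446, -0.0054, 0.0321]
ee_rot: [-0.768, -3.035, 0.012]
force: [-0.4, -1.7, -2.4]
width: 0.79
```

Request:
{"api": "arm_command", "payload": {"deltas": [{"xyz": [0,0,0],"turn": -6,"jaw": 255},{"xyz": [0,0,0],"turn": -12,"jaw": 255},{"xyz": [0,0,0],"turn": -18,"jaw": 255},{"xyz": [0,0,0],"turn": -24,"jaw": 255},{"xyz": [0,0,0],"turn": -30,"jaw": 255}]}}

```text
clock: 12.97
position: [0.4446, -0.0059, 0.0324]
ee_rot: [0.051, -3.129, 0.008]
force: [0.5, -1.1, -1.7]
width: 0.789
```

```bash
python3 - <<'E'
from h import *
plan(.445,-.005,.0315,91.7)
for n in("scene","top"):
    d=get_image(n);cv2.imwrite(f"pics/{n}12.png",cv2.resize(d["frame"][150:300,180:380,::-1],None,fx=4,fy=4));slab(d,(.51,0),.06)
E
```

```text
t=12.97 pos [ 0.4446 -0.0059  0.0324] jawyaw 91.9 tilt [-0.012 -0.005 -1.   ] F [ 0.5 -1.1 -1.7] w72.565 j7 1.49
  shift cm [-0.05  0.09  0.08] turn 0.2
  blue [266.9 215.1] 8 [ 0.5282 -0.0151] dir deg 
  blue [245.7 223.7] 6 [0.458  0.0175] dir deg
```

View pics/scene12.png

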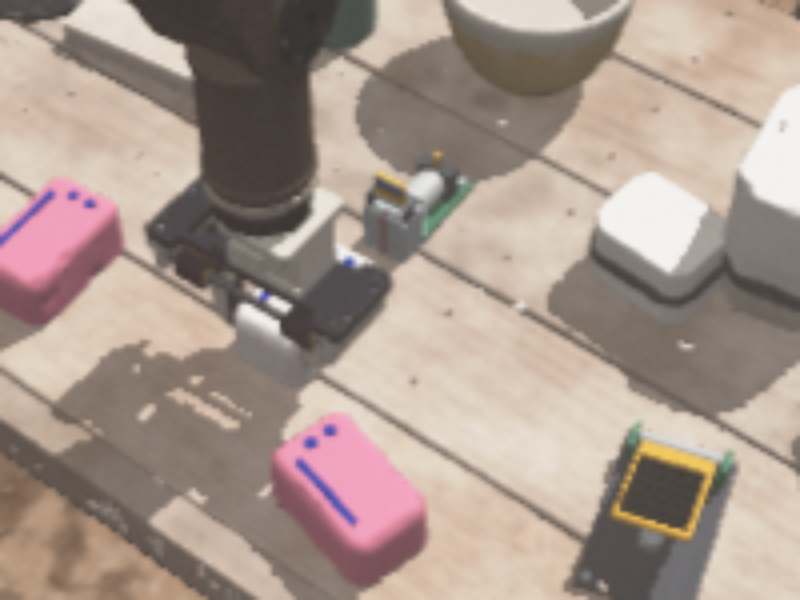

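View pics/top12.png

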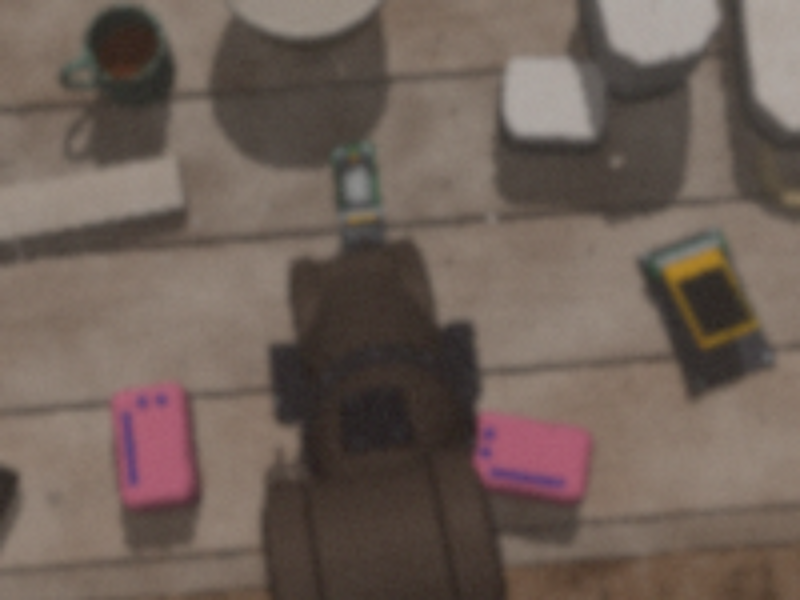

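Request:
{"api": "arm_command", "payload": {"deltas": [{"xyz": [-0.8,0.2,0.05],"turn": 0.2,"jaw": 255},{"xyz": [-1.6,0.2,0.1],"turn": 0.2,"jaw": 255},{"xyz": [-2.4,0.2,0.1],"turn": 0.2,"jaw": 255},{"xyz": [-3.1,0.2,0.1],"turn": 0.2,"jaw": 255},{"xyz": [-3.6,0.2,0.1],"turn": 0.2,"jaw": 255}]}}

```text
clock: 13.48
position: [0.4804, -0.0026, 0.031]
ee_rot: [0.039, -3.127, 0.008]
force: [-11.3, 0.8, 17.3]
width: 0.791
```

Request:
{"api": "arm_command", "payload": {"deltas": [{"xyz": [-0.2,0,0],"turn": 0,"jaw": 255},{"xyz": [-0.4,0,0],"turn": 0,"jaw": 255},{"xyz": [-0.6,0,0],"turn": 0,"jaw": 255}]}}

```text
clock: 13.73
position: [0.4855, -0.0024, 0.0311]
ee_rot: [0.037, -3.124, 0.008]
force: [-10.0, 0.8, 15.0]
width: 0.791
```

```bash
python3 - <<'E'
from h import *
plan(.445,-.005,.0315,91.7)
E
```

```text
t=13.73 pos [ 0.4855 -0.0024  0.0311] jawyaw 91.4 tilt [-0.018 -0.006 -1.   ] F [-10.    0.8  15. ] w72.805 j7 1.49
  shift cm [ 4.05 -0.16  0.03] turn -0.3
```

Request:
{"api": "arm_command", "payload": {"deltas": [{"xyz": [-0.2,0,-0.05],"turn": 0,"jaw": 255},{"xyz": [-0.4,0,-0.08],"turn": 0,"jaw": 255}]}}

```text
clock: 13.9
position: [0.4887, -0.0024, 0.0316]
ee_rot: [0.036, -3.121, 0.009]
force: [-8.8, -0.0, 3.6]
width: 0.793
```

```bash
python3 - <<'E'
from h import *
plan(.445,-.005,.0315,91.7)
d=get_image("scene");cv2.imwrite("pics/s13.png",cv2.resize(d["frame"][170:270,220:340,::-1],None,fx=6,fy=6))
E
```

```text
t=13.90 pos [ 0.4887 -0.0024  0.0316] jawyaw 91.3 tilt [-0.02  -0.006 -1.   ] F [-8.8 -0.   3.6] w72.939 j7 1.49
  shift cm [ 4.37 -0.16  0.1 ] turn -0.4
```

View pics/s13.png

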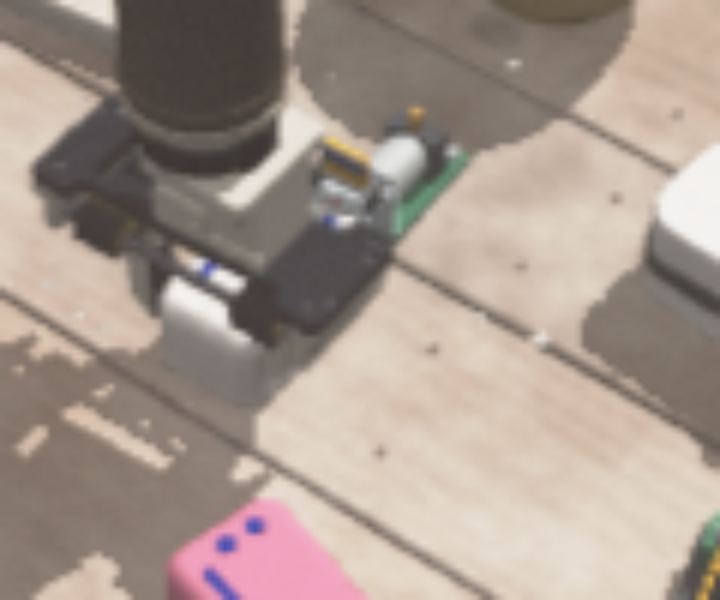

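Request:
{"api": "arm_command", "payload": {"deltas": [{"xyz": [-0.3,0,0],"turn": 0,"jaw": 255},{"xyz": [-0.4,0,0],"turn": 0,"jaw": 255},{"xyz": [-0.4,0,0],"turn": 0,"jaw": 255}]}}

```text
clock: 14.2
position: [0.4885, -0.0023, 0.031]
ee_rot: [0.036, -3.112, 0.01]
force: [-16.9, -0.0, 18.1]
width: 0.793
```

```bash
python3 - <<'E'
from h import *
plan(.445,-.005,.0315,91.7)
E
```

```text
t=14.20 pos [ 0.4885 -0.0023  0.031 ] jawyaw 91.3 tilt [-0.029 -0.007 -1.   ] F [-16.9  -0.   18.1] w72.915 j7 1.49
  shift cm [ 4.36 -0.17  0.08] turn -0.4
```

Request:
{"api": "arm_command", "payload": {"deltas": [{"xyz": [0,0,0],"turn": 0,"jaw": 0},{"xyz": [0,0,0],"turn": 0,"jaw": 0},{"xyz": [0,0,0],"turn": 0,"jaw": 0},{"xyz": [0,0,0],"turn": 0,"jaw": 0},{"xyz": [0,0,-3],"turn": 0,"jaw": 0}]}}

```text
clock: 14.62
position: [0.4872, -0.0023, 0.0577]
ee_rot: [0.036, -3.106, 0.011]
force: [-0.3, 0.5, -0.3]
width: 0.997
```

Request:
{"api": "arm_command", "payload": {"deltas": [{"xyz": [0,0,-3],"turn": 0,"jaw": 0},{"xyz": [0,0,-7],"turn": 0,"jaw": 0},{"xyz": [0.5,-4,-8],"turn": 0,"jaw": 0},{"xyz": [1,-8,-8],"turn": 0,"jaw": 0},{"xyz": [1.2,-12,-8],"turn": 0,"jaw": 0}]}}

```text
clock: 15.03
position: [0.4819, -0.123, 0.1404]
ee_rot: [0.039, -3.109, 0.012]
force: [0.8, 0.5, -0.8]
width: 1.004
```

```bash
python3 - <<'E'
from h import *
plan(.477,-.340,.12,None)
for n in("scene","top"):
    d=get_image(n);cv2.imwrite(f"pics/{n}14.png",cv2.resize(d["frame"][160:285,200:350,::-1],None,fx=5,fy=4.8));slab(d,(.52,0),.12)
E
```

```text
t=15.03 pos [ 0.4819 -0.123   0.1404] jawyaw 91.4 tilt [-0.032 -0.008 -0.999] F [ 0.8  0.5 -0.8] w92.372 j7 1.75
  shift cm [  0.96 -21.66   2.22] turn None
  slab? [261. 218.] 404 [ 0.5185 -0.0023] [0.0979 0.075 ] 2.8
  blue [256.9 211.6] 39 [0.5203 0.0208] dir deg 2.6
  slab? [271. 223.] 604 [0.55   0.0016] [0.1599 0.0724] 2.0
  blue [265.3 224.9] 32 [0.5299 0.0221] dir deg 4.0
```

View pics/scene14.png

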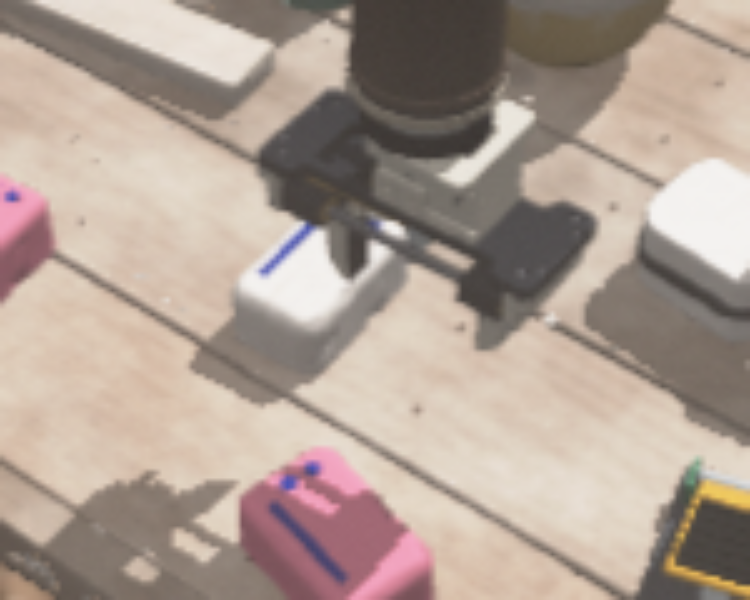

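View pics/top14.png

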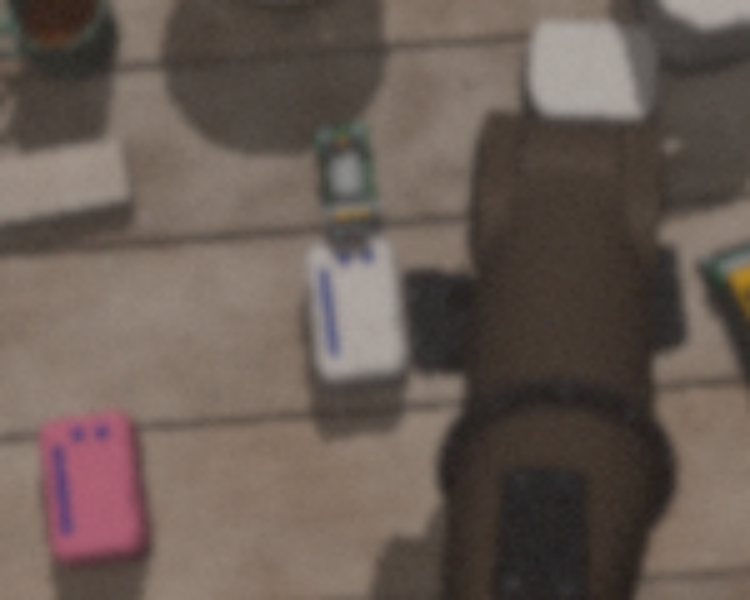

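Request:
{"api": "arm_command", "payload": {"deltas": [{"xyz": [0.7,-20,1],"turn": 0,"jaw": 255},{"xyz": [0.7,-21.3,1.5],"turn": 0,"jaw": 255},{"xyz": [0.7,-21.3,2],"turn": 0,"jaw": 255},{"xyz": [0.7,-21.3,3],"turn": 0,"jaw": 255},{"xyz": [0.7,-21.3,3],"turn": 0,"jaw": 255}]}}

```text
clock: 15.55
position: [0.4764, -0.3306, 0.115]
ee_rot: [0.021, -3.109, 0.018]
force: [1.2, -0.1, 0.7]
width: 0.687
```

Request:
{"api": "arm_command", "payload": {"deltas": [{"xyz": [0,0,0],"turn": 0,"jaw": 255},{"xyz": [0,0,0],"turn": 0,"jaw": 255},{"xyz": [0,0,0],"turn": 0,"jaw": 255}]}}

```text
clock: 15.8
position: [0.4767, -0.3301, 0.1146]
ee_rot: [0.02, -3.109, 0.017]
force: [0.2, 0.9, -0.5]
width: 0.468
```

```bash
python3 - <<'E'
from h import *
plan(.477,-.337,.062,None)
for n in("scene","top"):
    d=get_image(n);cv2.imwrite(f"pics/{n}15.png",cv2.resize(d["frame"][160:285,230:380,::-1],None,fx=5,fy=4.8));slab(d,(.52,0),.12)
E
```

```text
t=15.80 pos [ 0.4767 -0.3301  0.1146] jawyaw 90.7 tilt [-0.032 -0.011 -0.999] F [ 0.2  0.9 -0.5] w43.027 j7 2.13
  shift cm [-0.19 -0.64  5.27] turn None
  slab? [266. 213.] 682 [ 0.5465 -0.0023] [0.1557 0.0726] 1.4
  blue [258.3 210.2] 46 [0.528  0.0213] dir deg 4.1
  blue [270.  204.5] 6 [0.5714 0.0056] dir deg 
  blue [274.  206.7] 7 [ 0.5717 -0.0113] dir deg 
  slab? [271. 222.] 612 [0.5552 0.0019] [0.1685 0.0728] 2.4
  blue [268.5 213.5] 4 [0.574  0.0063] dir deg 
  blue [265.3 224.6] 34 [0.5308 0.0221] dir deg 2.7
```

View pics/scene15.png

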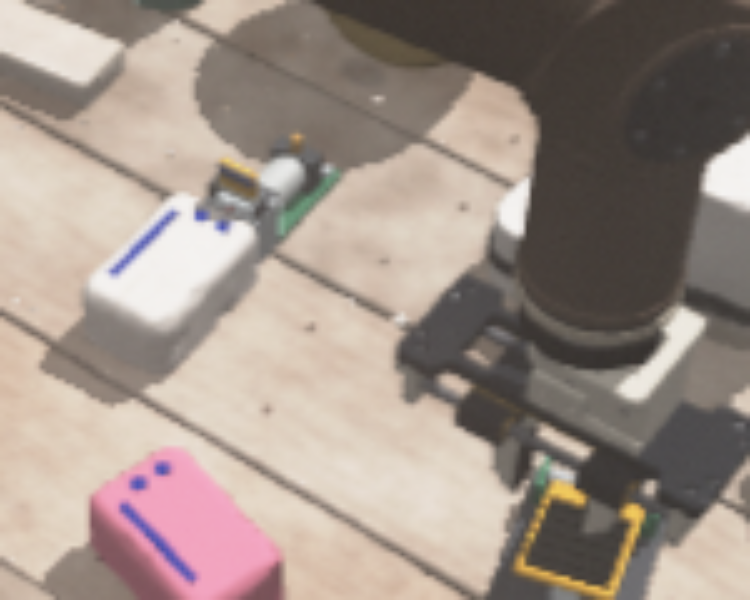

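View pics/top15.png

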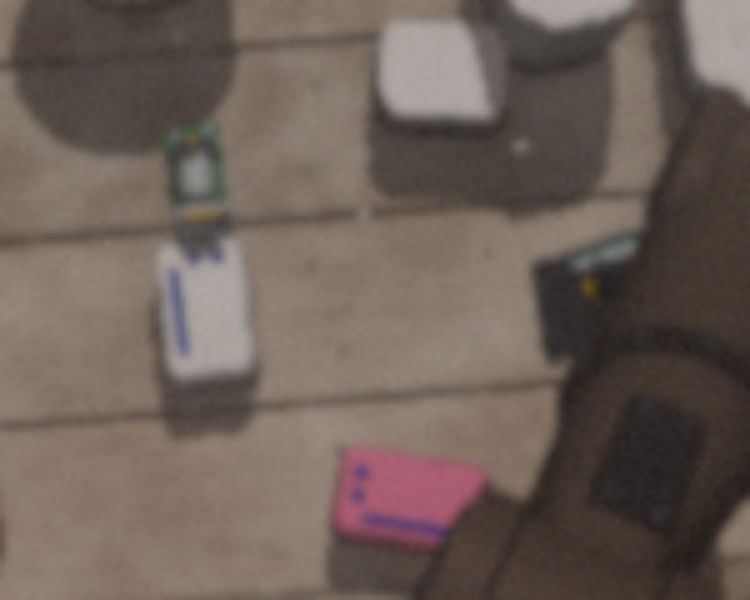

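Request:
{"api": "arm_command", "payload": {"deltas": [{"xyz": [-0.1,-0.6,0.5],"turn": 0,"jaw": 255},{"xyz": [-0.1,-0.6,1.5],"turn": 0,"jaw": 255},{"xyz": [-0.1,-0.6,3],"turn": 0,"jaw": 255},{"xyz": [-0.1,-0.6,4],"turn": 0,"jaw": 255},{"xyz": [-0.1,-0.6,4.6],"turn": 0,"jaw": 255}]}}

```text
clock: 16.32
position: [0.4762, -0.3342, 0.0673]
ee_rot: [0.025, -3.108, 0.015]
force: [-0.4, -0.3, -0.2]
width: 0.026
```

Request:
{"api": "arm_command", "payload": {"deltas": [{"xyz": [0,0,0],"turn": 0,"jaw": 255},{"xyz": [0,0,0.6],"turn": 0,"jaw": 255},{"xyz": [0,0,1],"turn": 0,"jaw": 255}]}}

```text
clock: 16.57
position: [0.476, -0.3343, 0.0571]
ee_rot: [0.026, -3.108, 0.015]
force: [-1.4, 0.3, 4.0]
width: 0.005
```

```bash
python3 - <<'E'
from h import *
plan(.4755,-.3355,.034,None)
E
```

```text
t=16.57 pos [ 0.476  -0.3343  0.0571] jawyaw 91.0 tilt [-0.034 -0.01  -0.999] F [-1.4  0.3  4. ] w0.506 j7 2.14
  shift cm [-0.03 -0.09  2.31] turn None
```

Request:
{"api": "arm_command", "payload": {"deltas": [{"xyz": [0,0,0.6],"turn": 0,"jaw": 255},{"xyz": [0,0,1.2],"turn": 0,"jaw": 255},{"xyz": [0,0,1.8],"turn": 0,"jaw": 255},{"xyz": [0,0,2.3],"turn": 0,"jaw": 255},{"xyz": [0,0,2.3],"turn": 0,"jaw": 255}]}}

```text
clock: 16.98
position: [0.4743, -0.3355, 0.0346]
ee_rot: [0.024, -3.107, 0.016]
force: [-6.1, 0.1, 12.6]
width: 0.005
```

Request:
{"api": "arm_command", "payload": {"deltas": [{"xyz": [0,0,0.2],"turn": 0,"jaw": 255},{"xyz": [0,0,0.25],"turn": 0,"jaw": 255},{"xyz": [0,0,0.25],"turn": 0,"jaw": 255}]}}

```text
clock: 17.23
position: [0.4742, -0.3356, 0.034]
ee_rot: [0.023, -3.108, 0.016]
force: [-7.6, 5.3, 27.8]
width: 0.004
```

```bash
python3 - <<'E'
from h import *
plan(.4755,-.3355,.034,None)
d=get_image("scene");cv2.imwrite(f"pics/s16.png",cv2.resize(d["frame"][160:285,230:380,::-1],None,fx=5,fy=4.8));slab(d,(.52,0),.12)
E
```

```text
t=17.23 pos [ 0.4742 -0.3356  0.034 ] jawyaw 90.9 tilt [-0.034 -0.011 -0.999] F [-7.6  5.3 27.8] w0.370 j7 2.15
  shift cm [-0.13  0.01 -0.  ] turn None
  slab? [266. 213.] 696 [ 0.55   -0.0038] [0.0755 0.1596] 89.3
  blue [258.4 210.1] 47 [0.5283 0.0212] dir deg 3.9
  blue [269.5 204.5] 4 [0.5704 0.007 ] dir deg 
  blue [273.8 206.8] 6 [ 0.5709 -0.0111] dir deg
```

View pics/s16.png

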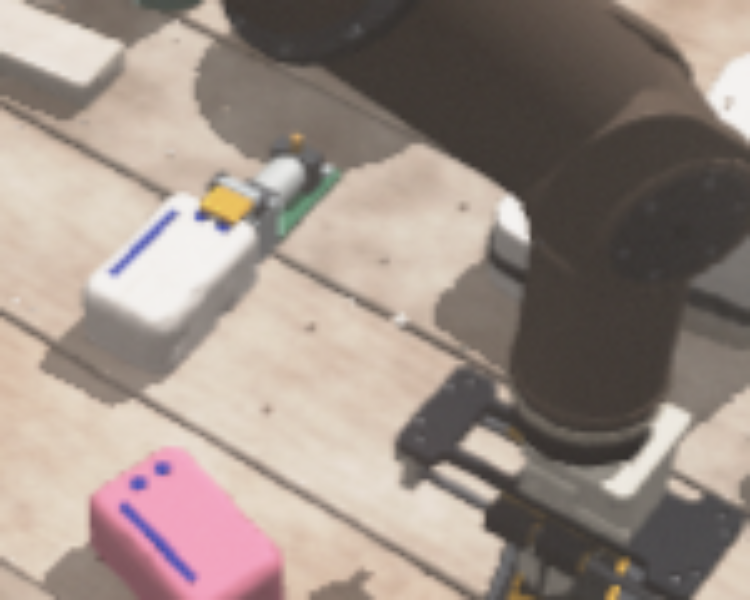

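The flap is down over the dotted end at crop (228,203), and the pedal is at its stop. I'll release it and back off upward.

Request:
{"api": "arm_command", "payload": {"deltas": [{"xyz": [0,0,-1],"turn": 0,"jaw": 255},{"xyz": [0,0,-3],"turn": 0,"jaw": 255},{"xyz": [0,0,-6],"turn": 0,"jaw": 255},{"xyz": [0,0,-9],"turn": 0,"jaw": 255},{"xyz": [0,0,-12],"turn": 0,"jaw": 255}]}}

```text
clock: 17.7
position: [0.4782, -0.3342, 0.155]
ee_rot: [0.023, -3.108, 0.016]
force: [1.2, -0.2, -0.3]
width: 0.002
```

Request:
{"api": "arm_command", "payload": {"deltas": [{"xyz": [0,0,0],"turn": 0,"jaw": 255},{"xyz": [0,0,0],"turn": 0,"jaw": 255},{"xyz": [0,0,0],"turn": 0,"jaw": 255}]}}

```text
clock: 17.95
position: [0.4782, -0.3339, 0.1545]
ee_rot: [0.024, -3.108, 0.016]
force: [0.4, 0.4, -0.1]
width: 0.002
```

```bash
python3 - <<'E'
from h import *
plan(.4755,-.3355,.034,None)
for n in("scene","top"):
    d=get_image(n);cv2.imwrite(f"pics/{n}17.png",d["frame"][:,:,::-1]);slab(d,(.52,0),.12)
    o=np.load(f"pics/{n}0.npz")["frame"]; print(n)
    # bystander check
    for nm,c in(("mallet",{"scene":(120,175,165,215),"top":(120,245,190,295)}),("board",{"scene":(190,145,260,185),"top":(160,185,232,220)}),("mould",{"scene":(325,185,365,225),"top":(300,160,332,192)})):
        x0,y0,x1,y1=c[n]; a=cv2.cvtColor(o[y0:y1,x0:x1],6).astype(np.float32);b=cv2.cvtColor(d["frame"][y0:y1,x0:x1],6).astype(np.float32)
        print(nm,"px shift",np.round(cv2.phaseCorrelate(a,b)[0],2),"absdiff",abs(a-b).mean().round(1))
E
```

```text
t=17.95 pos [ 0.4782 -0.3339  0.1545] jawyaw 90.9 tilt [-0.033 -0.01  -0.999] F [ 0.4  0.4 -0.1] w0.222 j7 2.13
  shift cm [-0.14 -0.03 12.06] turn None
  slab? [266. 213.] 688 [5.473e-01 2.000e-04] [0.1555 0.0763] 3.1
  blue [258.3 210.2] 46 [0.528  0.0213] dir deg 4.1
  blue [270.  204.5] 6 [0.5714 0.0056] dir deg 
  blue [274.  206.7] 7 [ 0.5717 -0.0113] dir deg 
scene
mallet px shift [ -0.74 -21.08] absdiff 64.3
board px shift [0.02 0.02] absdiff 22.5
mould px shift [-0.59  0.44] absdiff 71.7
  slab? [271. 223.] 610 [0.5451 0.0014] [0.1478 0.0729] 2.3
  blue [265.3 224.8] 35 [0.5301 0.0219] dir deg 3.1
top
mallet px shift [0.07 0.02] absdiff 4.8
board px shift [ 0.  -0.1] absdiff 4.9
mould px shift [0.1 0.1] absdiff 5.1
```

View pics/scene17.png

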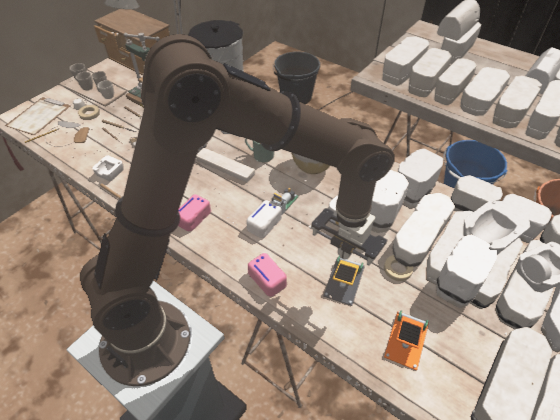

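The flap and pedal are up, the slab's dotted end is on the bar, and the gripper is free above the pedal. The top view shows the bystanders shifted by at most 0.1 px. The large scene-view differences for the mallet and mould come from the arm blocking the view.

```bash
python3 -c "
from cell import sign_off
print(sign_off())"
```

```text
the job is handed in; nothing more can be done
None
```

The job is done and handed in at about 18 s on the robot's clock; sign-off reports no verdict, so what follows is from my own checks.

**What I did**
- I centred the white slab with a grip across its width, then pushed its striped side flat against the bar with both fingers until the force rose to about 14 N.
- I pressed the yellow pedal to its stop (TCP stopped at 34 mm, 30 N) and saw the flap come down over the slab, then come back up.
- I gripped the slab at its free end, drew it back, turned it 90° and pushed its dotted end against the bar until it stalled at about 17 N.
- I pressed the pedal to its stop again (34 mm, 28 N) and saw the flap come down. I then let it up and moved the arm clear.

**Last checks**
- **Dotted end:** it works out at x ≈ 0.591 m against a measured bar face of 0.589 m. It is centred within about 2 mm of the red line.
- **Squareness:** the slab's angle read 1.3–4.1° depending on the method, and the bar's own angle is about 1.5–2°. The readings disagree by a few degrees, but the slab-to-bar difference stays inside the 4.6° limit.
- **Pedal and flap:** both are up.
- **Bystanders:** the mallet, board and mould moved at most 0.1 px in the top view. In the scene view the mallet and mould could not be compared because the arm hid them.

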